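Snug down the steriliser lid

TASK

Close the bench steriliser's lid with its four lever nuts, taking opposite nuts one after the other and a little at a time: first bring one opposite pair and then the other to bear on the lid while it still stands clear of home all round, then go round again, as often as needed, until the lid is fully home and every nut is firmly snug. Never let the lid lean by more than 2 degrees, do not overtighten a nut, and leave the medicine bottle, dosing cup and white box beside it where they stand.

Things in the scene. Friction and masses are not known exactly. Their poses are not given: they have to be found in the camera images.
- vessel: bench steriliser: fixed round steel pot 128 mm across on the table; origin at the centre of its underside, z up. Lugs at 45, 135, 225, 315 degrees of its frame on an 80 mm radius, flat tops 80 mm above the origin; studs 1 to 4 stand on them in that order: 1 opposite 3, 2 opposite 4
- lid: round aluminium lid, four lugs 10 mm thick over the vessel's lugs, on a springy seal (about 8 N/mm for the whole lid; it leans when one side is pressed). Origin at the centre of its underside, z up. Starts level about 6 mm above home; home: underside 80 mm above the vessel's origin, lugs metal to metal. It cannot turn or slide sideways
- lever1: lever nut on stud 1, ahead-left (+x, +y) of the vessel. Origin on the stud's axis, z up; x points along its one arm to an upright black handle pin, 14 mm across, 30 mm tall, centred 42 mm out, from 16 mm below to 14 mm above the origin; arm's top 16 mm below the origin; nothing else here reaches above it. Clockwise from above tightens, 5 mm down per rad, at most 2.8 rad; stays where left
- lug1 (a point): underside of the lid's lug under nut 1, on the stud axis, 47 mm below the nut's origin when they touch. Each nut starts 1.5 to 4 mm (unknown) clear of its lug. Sideways push at a pin that turns its nut: about 1.5 N free, 4 N when bearing on the seal with 10 N, 8 N when firmly snug (30 to 60 N on the lid), over about 15 N overtightened (110 N). Pins may be pushed round with closed fingers or pinched
- lever2: lever nut on stud 2, behind-left (-x, +y) of the vessel. Origin on the stud's axis, z up; x points along its one arm to an upright black handle pin, 14 mm across, 30 mm tall, centred 42 mm out, from 16 mm below to 14 mm above the origin; arm's top 16 mm below the origin; nothing else here reaches above it. Clockwise from above tightens, 5 mm down per rad, at most 2.8 rad; stays where left
- lug2 (a point): underside of the lid's lug under nut 2, on the stud axis, 47 mm below the nut's origin when they touch. Each nut starts 1.5 to 4 mm (unknown) clear of its lug. Sideways push at a pin that turns its nut: about 1.5 N free, 4 N when bearing on the seal with 10 N, 8 N when firmly snug (30 to 60 N on the lid), over about 15 N overtightened (110 N). Pins may be pushed round with closed fingers or pinched
- lever3: lever nut on stud 3, behind-right (-x, -y) of the vessel. Origin on the stud's axis, z up; x points along its one arm to an upright black handle pin, 14 mm across, 30 mm tall, centred 42 mm out, from 16 mm below to 14 mm above the origin; arm's top 16 mm below the origin; nothing else here reaches above it. Clockwise from above tightens, 5 mm down per rad, at most 2.8 rad; stays where left
- lug3 (a point): underside of the lid's lug under nut 3, on the stud axis, 47 mm below the nut's origin when they touch. Each nut starts 1.5 to 4 mm (unknown) clear of its lug. Sideways push at a pin that turns its nut: about 1.5 N free, 4 N when bearing on the seal with 10 N, 8 N when firmly snug (30 to 60 N on the lid), over about 15 N overtightened (110 N). Pins may be pushed round with closed fingers or pinched
- lever4: lever nut on stud 4, ahead-right (+x, -y) of the vessel. Origin on the stud's axis, z up; x points along its one arm to an upright black handle pin, 14 mm across, 30 mm tall, centred 42 mm out, from 16 mm below to 14 mm above the origin; arm's top 16 mm below the origin; nothing else here reaches above it. Clockwise from above tightens, 5 mm down per rad, at most 2.8 rad; stays where left
- lug4 (a point): underside of the lid's lug under nut 4, on the stud axis, 47 mm below the nut's origin when they touch. Each nut starts 1.5 to 4 mm (unknown) clear of its lug. Sideways push at a pin that turns its nut: about 1.5 N free, 4 N when bearing on the seal with 10 N, 8 N when firmly snug (30 to 60 N on the lid), over about 15 N overtightened (110 N). Pins may be pushed round with closed fingers or pinched
- med_bottle: bystander, leave alone: amber medicine bottle, 48 mm across, 85 mm tall, standing 0.2 m from the steriliser's centre; origin at the centre of its underside
- dose_cup: bystander, leave alone: small clear dosing cup, 38 mm across, 35 mm tall, near the steriliser; origin at the centre of its underside
- swab_box: bystander, leave alone: white box 75 x 45 x 35 mm near the steriliser; origin at the centre of its underside
Mind the look-alikes: they are no part of the job. There is more than one size of the vessel; the job needs the middle-sized.

How it is judged (in metres and radians):
On the way, in this order (a step that is already met when the one before it is completed fails the run):
1. one opposite pair of nuts bears on the lid (over 3 N each) while the other two are still off it (((contact force between each of lever1, lever3 and lid above 3 N and contact force between each of lever2, lever4 and lid below 0.5 N) or (contact force between each of lever2, lever4 and lid above 3 N and contact force between each of lever1, lever3 and lid below 0.5 N))), for 0.1 s.
2. all four nuts are down on the lid (within 1.5 mm of touching their lugs) while every lug is still more than 1.5 mm above home (distance between lever1 and lug1 below 0.0485 m and distance between lever2 and lug2 below 0.0485 m and distance between lever3 and lug3 below 0.0485 m and distance between lever4 and lug4 below 0.0485 m and z of each of lug1, lug2, lug3, lug4 in the frame of vessel above 0.0815 m), for 0.1 s.
At the end, for the whole second after the job is handed in: all four lugs of the lid are within 1.5 mm of home and each nut presses on the lid with more than 10 N (z of each of lug1, lug2, lug3, lug4 in the frame of vessel below 0.0815 m and contact force between each of lever1, lever2, lever3, lever4 and lid above 10 N); the robot touches nothing.
It fails at once if the lid leans more than 2 degrees (angle between lid's own z axis and vertical above 0.035 rad).
It fails at once if a nut is overtightened (over 110 N on the lid) (contact force between any of lever1, lever2, lever3, lever4 and lid above 110 N).
It fails at once if a bystander is pushed more than 20 mm (distance of any of med_bottle, dose_cup, swab_box from where it was at the start of the episode above 0.02 m).
It also fails if it takes over 72 s, if anything falls off the work surface, if the arm or the gripper's body presses on something with over 40 N, if the wrist force passes 120 N, or if a joint passes its speed limit or range.

ROBOT

A 6-joint arm with a two-finger parallel gripper is mounted at the origin on the work surface. World frame = base frame: x ahead of the robot, y to its left, z up, the work surface at z = 0. Lengths are in mm, angles in rad, forces in N, time in s.
With the tool pointing down it reaches from about 300 to 775 mm from the base axis. Payload 14.6 kg.
Tool frame: the origin (TCP) lies midway between the tips of the shut fingers; the grasp point (between the pads) lies 19 mm behind it; x points along the fingers, z is the direction in which the jaws open and shut, and the axes are right-handed (so a half turn about x gives the same grasp; the last joint's range is limited). The gripper opens to 94 mm and grips with 3 to 60 N. Pads are 16 mm wide; open, the fingers measure 119 mm over their backs; the gripper's body (75 mm by 177 mm) begins 78 mm behind the grasp point.
Start: joints at [1.196, 0.3, 1.521, -0, 1.321, -0.067], TCP at [166.627, 524.142, 205.446] pointing down, gripper open.
Joint ranges: [-3.03, 3.03], [-0.79, 2.21], [0.23, 2.52], [-1.04, 4.18], [0, 3.07], [-2.55, 2.55]. Speed limits (rad/s): [2.22, 2.22, 2.57, 3.14, 3.14, 3.14].

INTERFACE

Orientations are given as [roll, pitch, yaw] about the fixed x, y, z axes, in that order (R = Rz(yaw) Ry(pitch) Rx(roll)).
In Python, from cell import * gives the robot as it stands.
- The arm moves only by the tool play_rows, never from a script. Its argument "motion" is one flat list of numbers, 7 for each row, row after row: the turn, a rotation vector about the tool's x, y, z in rad, then the shift along the tool's x, y, z in m, then the closure, from -1 (fully open) to 1 (shut), so that 0 is half open. In form: [rx, ry, rz, x, y, z, fingers, rx, ry, rz, x, y, z, fingers, ...]. A call has 1 to 20 rows; each row shifts and turns the pose as measured when the row begins, along the tool's axes as they then stand; what a row does not reach is not made up. A row lasts 1/10 s, in which the tool goes at most 50 mm and 8.59 degrees, less where a joint would pass 70% of its speed; a pose out of reach is approached as far as the arm can. A call with a gripper value outside its range is refused whole. The fingers move at their own pace and stop on an object; "newtons" is the grip in N (left out, the last holds). Time passes only in rows, so rows that do not move let the fingers close. It gives the time, the measured TCP pose, the force and the opening at its end, in the units of the state.
- read_state(): the state, without advancing time (a new reading comes with each control period).
- camera(name): name is "scene" or "top"; returns (picture, depth): 384x512x3 uint8, blue, green, red; 384x512 float32, mm along the optical axis (not along the pixel's ray), 0 where there is no reading.
- camera_params(name): a dict with "fx", "fy", "cx", "cy" (pixels), "T" (4x4, takes a point from camera to world coordinates). Camera axes: x right, y down, z forward; pixel columns grow to the right and rows downward; lengths in mm; the calibration is good to about 2 mm. A picture is of the moment at which its call begins. camera_params takes no time and is no camera call.
- sign_off(): hands the job in, once; it reports no verdict.
Trained networks look in the newest picture that a camera, given by its name, has taken for a name from the list of things; names that differ only in an ending like _2 or _b are one class to them, and where a whole thing is asked for, a point or a joint stands for the part that bears it (a point fixed in the world has none). Each returns a list of dicts, best first, with "conf" (0 to 1); they miss things now and then, are a little off and sometimes report something else, mostly with a low value. They report only what shows in the picture. A call takes as long as a camera call. They do not tell look-alikes from the thing itself.
- masks_of(camera, name): "region" (384x512 bool, what is visible of it).
- place_of(camera, name): "at" ([x, y, z] in mm, in the coordinates of the camera as it stood for that picture, good to about 4 mm: a listed point, or the origin of a listed thing).
The state is a dict: "clock": time; "joints": joint angles; "qd": joint speeds; "effort": joint torques, N m; "eef_pos": TCP position; "eef_rot": TCP orientation; "wrist_force": force on the tool from outside, world axes, zero at the start; "moment": the same for the moment, N m; "finger_gap": finger opening in mm.
Only numpy, scipy, OpenCV 4.12 (cv2) and the standard library are available. Lean on these libraries where they do the work, as an engineer would, in place of code of your own. Each camera call takes 0.05 s, during which the arm holds its last target.

## Working session

There is one attempt and no reset: what is moved stays moved. The work goes in short steps, Python scripts to look and compute and a tool call to move; the robot and the scene stay as the last step left them, time stands still between calls to the robot, and variables do not carry over. Pictures are saved under pics/ and viewed, and the job is handed in when it is done.

Besides the shell and the picture viewer there is one more tool, called after "Request:" as name(argument=value, ...) on one line, values as JSON. play_rows: Moves the arm, as the interface text tells. Its arguments: {"type":"object","properties":{"motion":{"type":"array","items":{"type":"number"}},"newtons":{"type":"number"}},"required":["motion"]}

```bash
ls; mkdir -p pics
python3 - <<'E'
from cell import *
import cv2, numpy as np
for n in ("scene","top"):
    p,d=camera(n); cv2.imwrite(f"pics/{n}0.png",p); np.save(f"pics/{n}0.npy",d)
    c=camera_params(n); print(n,c)
print(read_state())
E
```

```text
pics
scene {'fx': 353.31549702031623, 'fy': 353.31549702031623, 'cx': 249.38146622688075, 'cy': 191.9952805503907, 'T': array([[-6.99230334e-01,  5.47295518e-01, -4.59939730e-01,
         8.89847103e+02],
       [ 7.14786439e-01,  5.23933289e-01, -4.63221604e-01,
         4.14425388e+02],
       [-1.25413721e-02, -6.52657279e-01, -7.57549464e-01,
         7.08315258e+02],
       [ 0.00000000e+00,  0.00000000e+00,  0.00000000e+00,
         1.00000000e+00]])}
top {'fx': 384.15688351171315, 'fy': 384.15688351171315, 'cx': 259.31401354258225, 'cy': 194.38298476640304, 'T': array([[ 2.58311276e-02, -9.94141040e-01,  1.04958784e-01,
         4.49699504e+02],
       [-9.99661953e-01, -2.53778900e-02,  5.65168075e-03,
         2.91049713e+01],
       [-2.95493529e-03, -1.05069293e-01, -9.94460513e-01,
         1.11762883e+03],
       [ 0.00000000e+00,  0.00000000e+00,  0.00000000e+00,
         1.00000000e+00]])}
{'clock': 0.1, 'joints': array([ 1.19641707e+00,  3.00415448e-01,  1.52149601e+00, -1.99449419e-05,
        1.32070969e+00, -6.66006778e-02]), 'qd': array([ 1.47972909e-03,  6.83780771e-05, -5.49304087e-04,  8.84947864e-06,
       -8.16860196e-05,  6.22874864e-04]), 'effort': array([ 2.30449994e-03, -5.32642114e+01, -3.53285551e+01,  7.09946570e-02,
        2.34334875e-02, -6.51967525e-05]), 'eef_pos': array([166.54233927, 523.9382576 , 204.95284518]), 'eef_rot': array([ 3.09377385,  1.56976765, -1.92638876]), 'wrist_force': array([-0.86635132, -0.44152087, -0.30755062]), 'moment': array([-0.00555137, -0.0138324 ,  0.05783289]), 'finger_gap': 93.62232883025267}
```

View pics/scene0.png

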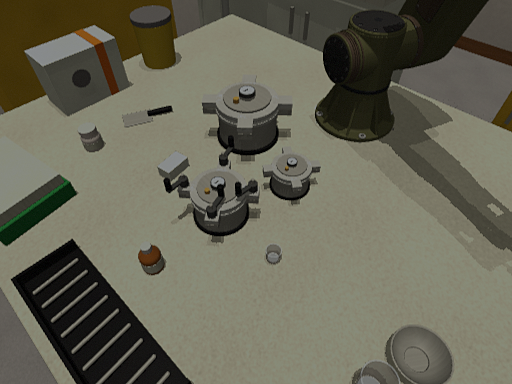

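View pics/top0.png

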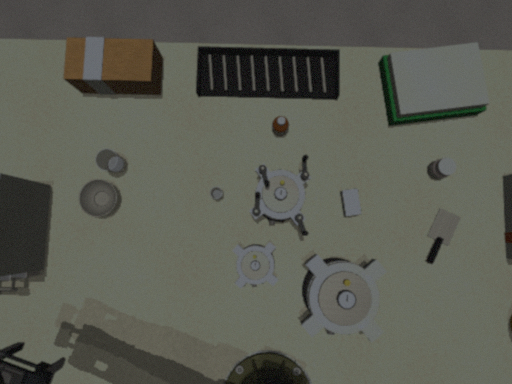

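```bash
cat > h.py <<'E'
from cell import *
import cv2, numpy as np
def toW(cam,p):
    T=camera_params(cam)["T"]; return T[:3,:3]@np.array(p)+T[:3,3]
E
python3 - <<'E'
from h import *
np.set_printoptions(precision=1,suppress=True)
for cam in ("top","scene"):
  for n in ("vessel","lid","lever1","lug1","med_bottle","dose_cup","swab_box"):
    print(cam,n,[(round(float(r["conf"]),2),toW(cam,r["at"])) for r in place_of(cam,n)])
E
```

```text
top vessel [(0.94, array([ 299.9, -183.7,   -3.1])), (0.84, array([371.3,  43.3,   0.1])), (0.61, array([560. , -20.1,   2.5]))]
top lid [(0.97, array([ 301.6, -185.5,  113.9])), (0.67, array([558.9, -20.3,  83. ])), (0.56, array([371.1,  38.8,  60.3]))]
top lever1 [(0.67, array([611.5, -81.3, 139. ])), (0.61, array([501.7, -72.5, 140.7])), (0.52, array([513.8,  44.3, 136.9])), (0.46, array([625. ,  28.8, 133.9])), (0.3, array([ 547.5, -231.1,    3.1]))]
top lug1 [(0.98, array([411.7,  87.5,  69.9])), (0.95, array([606.8, -79.6,  87.3])), (0.82, array([ 377.6, -115.8,  111. ])), (0.81, array([ 216.2, -256.5,  112.4])), (0.79, array([ 227.9, -107.6,  114.4])), (0.76, array([ 373.4, -264.2,  110.8])), (0.75, array([332.6,  -6.4,  65.7])), (0.71, array([415.2,   3.1,  67.2])), (0.66, array([502.2, -71.2,  80. ])), (0.64, array([514.4,  45.9,  84.8])), (0.62, array([321.2,  83.4,  61.5])), (0.25, array([560.4, -18.8,  83.9]))]
top med_bottle [(0.85, array([767.6, -17.2,  -0.3]))]
top dose_cup [(0.68, array([559.5, -20.6,  83.9])), (0.68, array([625.7,  26.7,  83. ])), (0.52, array([566.6
[... 519 characters left out ...]
rray([ 221.2, -105.9,  115.8])), (0.9, array([512.3,  39. ,  91. ])), (0.88, array([420.4,   1.9,  65.3])), (0.83, array([329.3,  -5.2,  66.9])), (0.82, array([608. , -84.1,  85.9])), (0.82, array([407.6,  83.8,  71.1])), (0.82, array([ 374. , -112.2,  117.5])), (0.81, array([318.6,  83.7,  64.8])), (0.69, array([ 368.8, -268.6,  118.4])), (0.67, array([619.8,  29.6,  84.3])), (0.66, array([ 217.9, -257.9,  115.7]))]
scene med_bottle [(0.8, array([764.9, -19.6,   0. ])), (0.51, array([620.4,  29.6,  87.2]))]
scene dose_cup [(0.75, array([572.7, 159. ,  -1.1])), (0.41, array([511.6,  41.9, 138.2]))]
scene swab_box [(0.65, array([ 546.6, -225.2,    1.7])), (0.42, array([624.8,  30.8, 141.1]))]
```

Run:
```python
from h import *
p=cv2.imread("pics/top0.png")[145:245,235:325]; cv2.imwrite("pics/tc.png",cv2.resize(p,None,fx=6,fy=6,interpolation=cv2.INTER_CUBIC)+0)
p=cv2.imread("pics/scene0.png")[130:240,150:280]; cv2.imwrite("pics/sc.png",cv2.resize(p,None,fx=5,fy=5,interpolation=cv2.INTER_CUBIC))
np.set_printoptions(precision=1,suppress=True)
d=np.load("pics/top0.npy"); c=camera_params("top")
v,u=np.mgrid[145:245,235:325]; z=d[145:245,235:325]
P=np.stack([(u-c["cx"])/c["fx"]*z,(v-c["cy"])/c["fy"]*z,z],-1).reshape(-1,3)@c["T"][:3,:3].T+c["T"][:3,3]
h=P[:,2].reshape(z.shape)
print(z.min())
m=((h>138)&(h<170)).astype(np.uint8)
n,l,s,ce=cv2.connectedComponentsWithStats(m)
for i in range(1,n):
    q=P.reshape(*z.shape,3)[l==i]; print(s[i,4],ce[i]+[235,145],q.mean(0),q[:,2].max())
cv2.imwrite("pics/hm.png",cv2.resize(np.clip((h-70)*2.5,0,255).astype(np.uint8),None,fx=6,fy=6,interpolation=cv2.INTER_NEAREST))
```

```text
0.0
26 [305.1 157.3] [650.6 -80.3 148. ] 152.21134391295857
27 [266.9 182.6] [582.6  16.  148.7] 153.59286723602645
27 [257.5 194.1] [552.5  39.2 148.9] 154.2461955668332
23 [305. 233.] [457.5 -82.5 148.7] 152.49387717131822
```

View pics/tc.png

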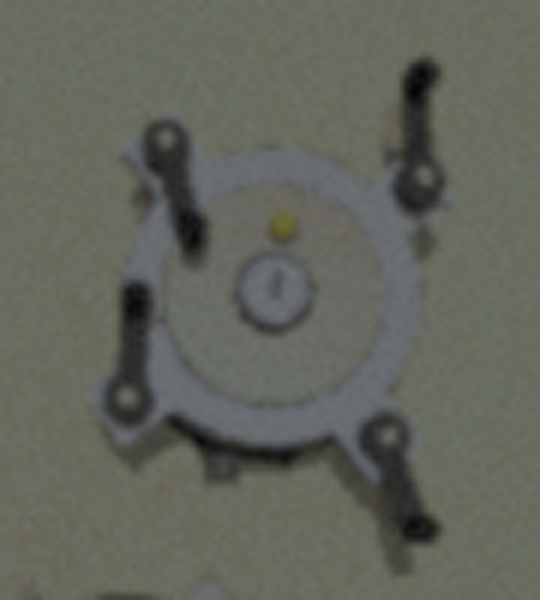

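View pics/sc.png

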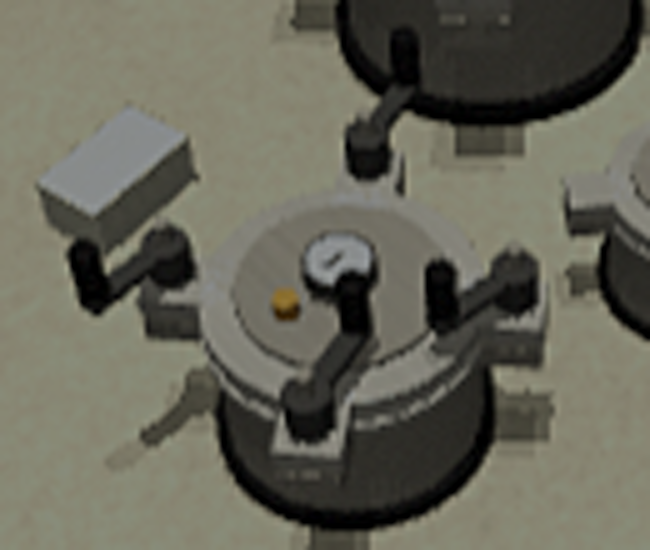

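View pics/hm.png

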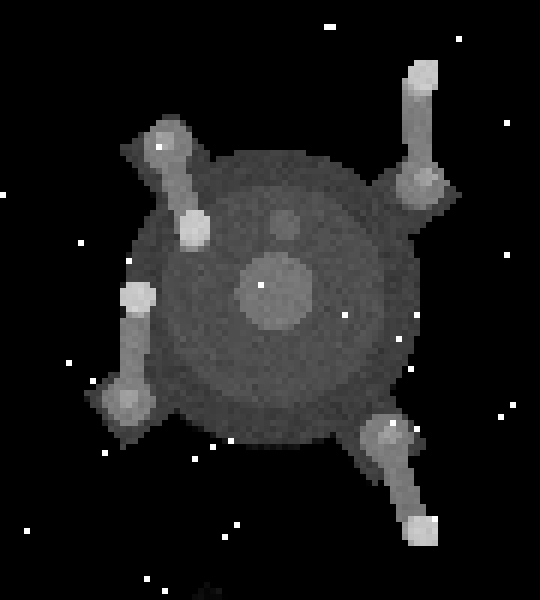

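```bash
cat >> h.py <<'E'
from scipy.spatial.transform import Rotation as Ro
def cloud(cam,N=8,roi=(slice(0,384),slice(0,512))):
    c=camera_params(cam); D=[]
    for i in range(N):
        p,d=camera(cam); d=d.astype(float); d[d<=0]=np.nan; D.append(d)
    z=np.nanmedian(D,0) if N>1 else D[0]
    v,u=np.mgrid[0:384,0:512]
    P=np.stack([(u-c["cx"])/c["fx"]*z,(v-c["cy"])/c["fy"]*z,z],-1)@c["T"][:3,:3].T+c["T"][:3,3]
    return p,P
E
python3 - <<'E'
from h import *
np.set_printoptions(precision=2,suppress=True)
s=read_state(); print(s["clock"]); R=Ro.from_euler("xyz",s["eef_rot"]).as_matrix(); print(R)
for cam in ("top","scene"):
    p,P=cloud(cam,10); np.save(f"pics/P_{cam}.npy",P)
    near=np.hypot(P[...,0]-560.5,P[...,1]+20.5)<135
    m=(near&(P[...,2]>139)&(P[...,2]<160)).astype(np.uint8)
    n,l,st,ce=cv2.connectedComponentsWithStats(m)
    print(cam)
    for i in range(1,n):
        if st[i,4]<6: continue
        q=P[l==i]; t=q[q[:,2]>q[:,2].max()-4]
        print(st[i,4],ce[i],q.mean(0),"top",np.median(t,0),len(t),q[:,2].std())
    # height histogram
    hh,e=np.histogram(P[near][:,2],bins=np.arange(70,160,2)); print([(int(a),int(b)) for a,b in zip(e,hh) if b])
print(read_state()["clock"])
E
```

```text
0.8
[[-0.   -0.95  0.3 ]
 [ 0.    0.3   0.95]
 [-1.    0.    0.  ]]
top
25 [305.08 157.2 ] [650.74 -80.13 148.49] top [650.99 -79.8  149.46] 22 2.5180508095982153
26 [267.  182.5] [582.79  15.85 149.15] top [583.99  15.92 149.98] 22 2.3548375940815336
26 [257.5 194. ] [552.74  39.23 149.51] top [552.69  39.23 149.95] 24 1.7656758772944794
24 [305.08 232.92] [457.72 -82.73 148.37] top [457.54 -82.46 148.77] 22 1.5306400165355973
[(70, 3), (72, 5), (74, 2), (76, 2), (78, 19), (80, 4), (88, 3), (90, 5), (92, 26), (94, 731), (96, 201), (98, 17), (100, 699), (102, 200), (104, 2), (108, 4), (110, 24), (112, 8), (114, 25), (116, 112), (118, 158), (120, 184), (122, 14), (124, 5), (126, 6), (128, 3), (130, 3), (132, 29), (134, 6), (136, 2), (138, 1), (140, 4), (142, 3), (144, 2), (146, 4), (148, 61), (150, 26), (152, 1)]
scene
38 [230.5 138. ] [457.94 -81.71 147.63] top [456.68 -82.01 151.09] 20 4.061572015272572
49 [166.47 181.08] [651.4  -78.94 148.38] top [651.43 -80.24 152.2 ] 29 4.455646861718673
49 [237.63 185.02] [553.31  40.41 148.6 ] top [552.65  39.18 152.16] 29 4.462945155943459
53 [220.09 187.13] [583.13  17.7  148.42] top [582.78  16.58 151.89] 32 4.426812048947703
[(70, 23), (72, 24), (74, 30), (76, 37), (78, 45), (80, 157), (82, 39), (86, 4), (88, 30), (90, 46), (92, 46), (94, 52), (96, 610), (98, 338), (100, 19), (102, 503), (104, 292), (106, 22), (108, 26), (110, 33), (112, 31), (114, 40), (116, 55), (118, 148), (120, 134), (122, 252), (124, 23), (126, 30), (128, 21), (130, 28), (132, 28), (134, 46), (136, 17), (138, 18), (140, 16), (142, 18), (144, 15), (146, 14), (148, 17), (150, 47), (152, 52)]
1.8
```

Run:
```python
from h import *
np.set_printoptions(precision=2,suppress=True)
pins=np.array([[583.3,16.2],[552.7,39.2],[457.3,-82.3],[651.2,-80.]])
st0=np.array([[624,29],[513,44],[498,-72],[609,-80.]])
from scipy.optimize import least_squares
for cam in ("top","scene"):
    P=np.load(f"pics/P_{cam}.npy"); H=P[...,2]
    print(cam)
    caps=[];rows=[]
    for i in range(4):
        d=np.hypot(P[...,0]-st0[i,0],P[...,1]-st0[i,1])
        m=(d<12)&(H>115)&(H<139); q=P[m]
        top=q[q[:,2]>128]
        pd=np.hypot(P[...,0]-pins[i,0],P[...,1]-pins[i,1])
        pt=P[(pd<5.5)&(H>145)&(H<156)]
        lug=P[(np.hypot(P[...,0]-st0[i,0],P[...,1]-st0[i,1])<26)&(H>91)&(H<100)]
        # arm
        u=(pins[i]-st0[i])/np.linalg.norm(pins[i]-st0[i]); rel=P[...,:2]-st0[i]
        al=rel@u; ac=np.abs(rel@[-u[1],u[0]])
        arm=P[(al>16)&(al<32)&(ac<3.5)&(H>112)&(H<127)]
        print(i+1,"cap",q[:,:2].mean(0),len(q),"stud",top.mean(0),len(top),"pin",np.median(pt[:,2]),pt[:,2].mean(),len(pt),"lug",np.median(lug[:,2]),len(lug),"arm",np.median(arm[:,2]),len(arm))
        caps.append(q[:,:2].mean(0))
        print("   gap pin-lug",np.median(pt[:,2])-np.median(lug[:,2])-51," arm-lug",np.median(arm[:,2])-np.median(lug[:,2])-21)
    caps=np.array(caps)
    f=lambda x:(x[:2]+80*np.c_[np.cos(x[2]+np.radians([45,135,225,315])),np.sin(x[2]+np.radians([45,135,225,315]))]-caps).ravel()
    r=least_squares(f,[560,-20,-.1]); print(r.x,r.fun)
    S=caps+f(r.x).reshape(4,2); print(S); 
    for i in range(4):
        w=pins[i]-S[i]; print(i+1,np.degrees(np.arctan2(w[1],w[0])),np.hypot(*w))
```

```text
top
1 cap [622.83  28.45] 54 stud [623.01  29.19 132.87] 8 pin 150.1322814138166 150.26407004111172 15 lug 95.50917670063109 69 arm 120.17895507441489 16
   gap pin-lug 3.623104713185512  arm-lug 3.6697783737837995
2 cap [512.41  42.79] 54 stud [510.83  42.42 133.4 ] 8 pin 150.26738032105726 150.17450883582873 16 lug 95.41936132396137 94 arm 119.9657285582885 16
   gap pin-lug 3.848018997095892  arm-lug 3.5463672343271355
3 cap [497.23 -70.2 ] 54 stud [498.07 -69.76 132.16] 8 pin 148.70754767361342 148.64148913578697 16 lug 95.40261080781386 99 arm 118.5103618292535 15
   gap pin-lug 2.3049368657995615  arm-lug 2.1077510214396398
4 cap [609.28 -82.21] 51 stud [609.47 -83.13 132.93] 9 pin 149.79382886481915 149.68745830878441 13 lug 95.362702773651 118 arm 120.33974354424402 16
   gap pin-lug 3.431126091168153  arm-lug 3.977040770593021
[560.44 -20.29  -0.12] [ 0.68  0.47 -1.19 -0.01  0.14  0.7   0.37 -1.16]
[[623.51  28.92]
 [511.23  42.78]
 [497.37 -69.5 ]
 [609.65 -83.37]]
1 -162.44841053827366 42.175872502350764
2 -4.93562121495573 41.62652231697445
3 -162.28652299257257 42.059206
[... 502 characters left out ...]
 stud [496.59 -69.89 133.02] 14 pin 150.71058173180649 150.04313150635593 16 lug 98.00960377117985 97 arm 121.39986053567452 12
   gap pin-lug 1.7009779606266306  arm-lug 2.3902567644946657
4 cap [610.  -80.3] 74 stud [608.96 -82.94 133.93] 13 pin 152.1491220027118 150.87741586645254 25 lug 97.85362936472745 138 arm 122.05973171710161 27
   gap pin-lug 3.2954926379843528  arm-lug 3.2061023523741596
[561.4  -18.38  -0.12] [ 0.41  0.25 -1.04  0.14 -0.1   0.68  0.73 -1.07]
[[624.39  30.94]
 [512.08  44.6 ]
 [498.42 -67.71]
 [610.73 -81.37]]
1 -160.2604165639946 43.65418461605283
2 -7.576109758099766 40.97833522901817
3 -160.4609577492087 43.633358973054015
4 1.9325869603669867 40.49278061610383
```

```bash
cat >> h.py <<'E'
S=np.array([[623.5,29.],[511.2,42.8],[497.4,-69.5],[609.6,-83.4]])
A0=np.array([-162.4,-4.9,-162.3,4.6])*np.pi/180
def tcp(i,al,delta,rad=42.):
    """pose of tcp trailing pin of nut i (1..4) at arm angle al by delta"""
    u=np.array([np.cos(al),np.sin(al)]); t=np.array([u[1],-u[0]])
    xy=S[i-1]+rad*u-delta*t
    psi=al if i in(2,4) else al+np.pi
    psi=(psi+np.pi)%(2*np.pi)-np.pi
    return xy,psi
def Rpsi(p): # columns x,y,z
    return np.array([[0,-np.sin(p),np.cos(p)],[0,np.cos(p),np.sin(p)],[-1,0,0]])
def cur():
    s=read_state(); R=Ro.from_euler("xyz",s["eef_rot"]).as_matrix(); return s["eef_pos"],R,np.arctan2(R[1,2],R[0,2])
def rows(way,f=1,start=None):
    """way: list of (x,y,z,psi,n)"""
    if start is None: p,R,psi=cur()
    else: p,psi=start; 
    p=np.array(p,float); out=[]
    for x,y,z,ps,n in way:
        for k in range(n,0,-1):
            dpsi=(ps-psi)/k; rx=round(-dpsi,3)
            d=(np.array([x,y,z])-p)/k
            sh=np.round(Rpsi(psi).T@d/1000,4)
            if abs(rx)>.149 or np.linalg.norm(sh)>.0495: print("!!too fast",rx,np.linalg.norm(sh))
            out.append([rx,0,0,*sh,f]); p=p+Rpsi(psi)@sh*1000; psi-=rx
    print(", ".join(", ".join(f"{v:g}" for v in r) for r in out)); print(len(out),p,psi)
    return out
E
python3 - <<'E'
from h import *
(x,y),p=tcp(2,A0[1],23); print(x,y,p)
rows([(x,y,185,p,12),(x,y,129,p,2)])
p,R,s=cur(); print(R)
E
```

```text
555.0110916721775 62.128431040621415 -0.08552113334772216
!!too fast 0.112 0.050326434405787185
!!too fast 0.112 0.050298409517598064
!!too fast 0.112 0.05031788946289381
!!too fast 0.113 0.050337361869688804
!!too fast 0.112 0.05036397522038943
!!too fast 0.113 0.05032881878208548
!!too fast 0.112 0.05033030895991003
!!too fast 0.113 0.050367747616902624
!!too fast 0.112 0.050345804194590046
!!too fast 0.113 0.05025803418360093
!!too fast 0.112 0.05030447296215318
!!too fast 0.113 0.050332295795045945
0.112, 0, 0, 0.0017, -0.0425, -0.0269, 1, 0.112, 0, 0, 0.0017, -0.0452, -0.022, 1, 0.112, 0, 0, 0.0017, -0.0474, -0.0168, 1, 0.113, 0, 0, 0.0017, -0.049, -0.0114, 1, 0.112, 0, 0, 0.0017, -0.05, -0.0058, 1, 0.113, 0, 0, 0.0017, -0.0503, -0.0001, 1, 0.112, 0, 0, 0.0017, -0.05, 0.0055, 1, 0.113, 0, 0, 0.0017, -0.0491, 0.0111, 1, 0.112, 0, 0, 0.0017, -0.0475, 0.0166, 1, 0.113, 0, 0, 0.0017, -0.0453, 0.0217, 1, 0.112, 0, 0, 0.0017, -0.0426, 0.0267, 1, 0.113, 0, 0, 0.0017, -0.0393, 0.0314, 1, -0, 0, 0, 0.028, -0, -0, 1, -0, 0, 0, 0.028, -0, -0, 1
14 [555.04130348  62.16201583 129.02962884] -0.0859579865840531
[[-4.26905063e-06 -9.53016234e-01  3.02919226e-01]
 [-2.63054890e-05  3.02919226e-01  9.53016234e-01]
 [-1.00000000e+00 -3.89996381e-06 -2.63627356e-05]]
```

Request:
play_rows(motion=[0.11,0,0,0.002,-0.04,-0.026,1,0.11,0,0,0.002,-0.043,-0.022,1,0.11,0,0,0.002,-0.046,-0.017,1,0.11,0,0,0.002,-0.048,-0.011,1,0.11,0,0,0.002,-0.049,-0.006,1,0.11,0,0,0.002,-0.049,0,1,0.11,0,0,0.002,-0.049,0.005,1,0.11,0,0,0.002,-0.048,0.011,1,0.11,0,0,0.002,-0.046,0.016,1])

```text
clock: 2.7
eef_pos: [449.0, 179.7, 187.7]
eef_rot: [0.463, 1.567, 0.707]
wrist_force: [0.2, 1.1, 0.5]
finger_gap: 25.3
```

Run:
```python
from h import *
s=read_state();print(s)
(x,y),p=tcp(2,A0[1],23); print(x,y,p)
rows([(x,y,180,p,4),(x,y,129,p,2)])
```

```text
{'clock': 2.7, 'joints': array([3.04174385e-01, 1.66145854e-01, 1.72859464e+00, 1.50137650e-03,
       1.24351610e+00, 5.94030162e-02]), 'qd': array([-0.98995867,  0.30526002, -0.3103073 ,  0.00322208, -0.00458674,
        0.1548491 ]), 'effort': array([ 6.65992498e+00, -4.82573211e+01, -3.10137105e+01, -3.60598695e-02,
        1.48113705e-01, -4.07728544e-01]), 'eef_pos': array([449.04806953, 179.72762906, 187.70980123]), 'eef_rot': array([0.46269654, 1.56716965, 0.70698763]), 'wrist_force': array([0.23502259, 1.10989018, 0.47813951]), 'moment': array([-0.00816551, -0.02484098,  0.00175508]), 'finger_gap': 25.33132751400142}
555.0110916721775 62.128431040621415 -0.08552113334772216
0.082, 0, 0, 0.0019, -0.0349, 0.0186, 1, 0.083, 0, 0, 0.0019, -0.0333, 0.0214, 1, 0.082, 0, 0, 0.002, -0.0314, 0.0241, 1, 0.083, 0, 0, 0.0019, -0.0294, 0.0265, 1, -0, 0, 0, 0.0255, 0, 0, 1, -0, 0, 0, 0.0255, 0, 0, 1
6 [554.96779234  62.09358784 129.00980123] -0.08571153200459426
```

Request:
play_rows(motion=[0.082,0,0,0.002,-0.035,0.0186,1,0.083,0,0,0.002,-0.033,0.0214,1,0.082,0,0,0.002,-0.031,0.024,1,0.083,0,0,0.002,-0.029,0.0265,1,0,0,0,0,0,0,1])

```text
clock: 3.2
eef_pos: [560.0, 51.8, 179.3]
eef_rot: [0.615, 1.566, 0.505]
wrist_force: [-0.8, 0.0, 0.1]
finger_gap: 0.7
```

Run:
```python
from h import *
s=read_state();print(s["eef_pos"],s["wrist_force"],s["finger_gap"],s["clock"]); print(cur()[1:])
(x,y),p=tcp(2,A0[1],23); print(x,y,p)
rows([(x,y,180,p,2),(x,y,129,p,2)])
```

```text
[560.01545324  51.8254856  179.27389413] [-0.75384091  0.03797023  0.05405368] 0.711860116440383 3.2
(array([[ 0.00393431,  0.10947688,  0.99398156],
       [ 0.0021749 ,  0.99398596, -0.10948598],
       [-0.9999899 ,  0.00259256,  0.00367255]]), np.float64(-0.10970664755526462))
555.0110916721775 62.128431040621415 -0.08552113334772216
-0.012, 0, 0, -0.0004, 0.0048, -0.0031, 1, -0.012, 0, 0, -0.0003, 0.0049, -0.0029, 1, -0, 0, 0, 0.0255, 0, -0, 1, -0, 0, 0, 0.0255, 0, -0, 1
4 [555.0514586   62.09556618 128.97389413] -0.08570664755526462
```

Request:
play_rows(motion=[-0.012,0,0,0,0.005,-0.003,1,-0.012,0,0,0,0.005,-0.003,1,0,0,0,0.024,0,0,1,0,0,0,0.024,0,0,1,0,0,0,0,0,0,1])

```text
clock: 3.7
eef_pos: [552.8, 67.6, 131.3]
eef_rot: [0.557, 1.565, 0.482]
wrist_force: [-0.4, 0.6, -0.2]
finger_gap: 0.0
```

Run:
```python
from h import *
s=read_state();print(s["eef_pos"],s["wrist_force"],s["moment"],s["clock"]); print(cur()[2])
p,_=camera("top"); cv2.imwrite("pics/t1.png",cv2.resize(p[145:245,235:325],None,fx=6,fy=6,interpolation=cv2.INTER_CUBIC))
p,_=camera("scene"); cv2.imwrite("pics/s1.png",cv2.resize(p[120:240,150:280],None,fx=5,fy=5,interpolation=cv2.INTER_CUBIC))
```

```text
[552.82093416  67.56666887 131.26569301] [-0.3721737   0.60807958 -0.18722733] [-0.02655248  0.09022258  0.02187182] 3.7
-0.07503690983056052
```

View pics/s1.png

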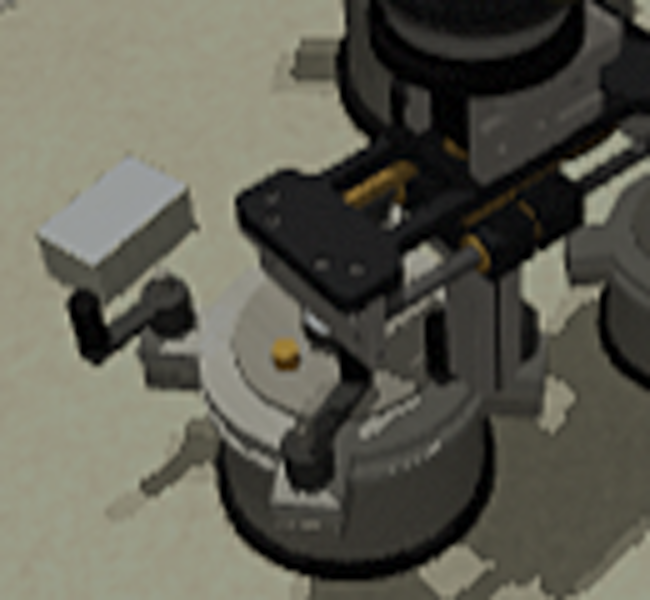

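View pics/t1.png

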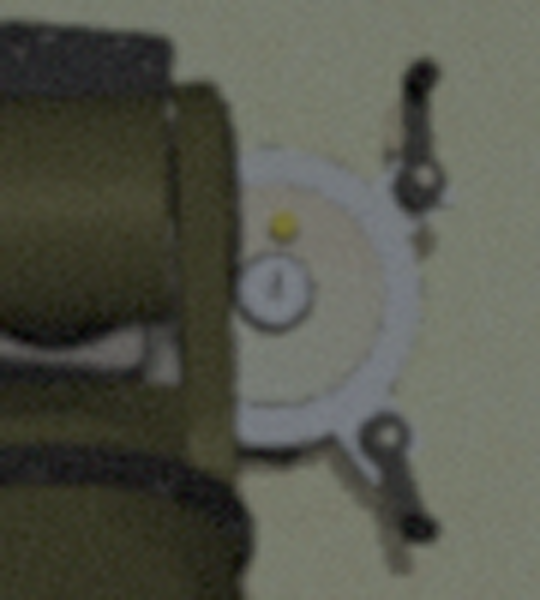

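```bash
cat >> h.py <<'E'
from scipy.optimize import brentq
def nut(i,delta=15.,show=True):
    s=read_state(); p,R,psi=cur(); sg=-1 if i in(2,4) else 1
    n=sg*R[:2,1]  # push dir
    f=lambda a:(S[i-1]+42*np.array([np.cos(a),np.sin(a)])-p[:2])@n-delta
    a0=psi if i in(2,4) else psi-np.pi
    a=brentq(f,a0-1.2,a0+1.2)
    turn=(A0[i-1]-a+np.pi)%(2*np.pi)-np.pi
    u=np.array([np.cos(a),np.sin(a)]); t=np.array([u[1],-u[0]]); F=s["wrist_force"]
    rel=p[:2]-(S[i-1]+42*u)
    print(f"t={s['clock']:.1f} nut{i} turn={turn:.3f} tool-arm dpsi={((psi-a0)+ (a0-a)):.2f} offs tang={rel@t:.1f} rad={rel@u:.1f} z={p[2]:.1f} push={-F[:2]@t:.2f} radial={-F[:2]@u:.2f} Fz={F[2]:.2f} M={s['moment']} J6={s['joints'][5]:.2f}")
    return a
E
python3 - <<'E'
from h import *
nut(2)
E
```

```text
t=3.8 nut2 turn=-0.317 tool-arm dpsi=-0.31 offs tang=-14.0 rad=5.6 z=134.2 push=0.34 radial=-0.52 Fz=-0.67 M=[-0.08402475  0.07207097 -0.00773371] J6=0.13
```

Request:
play_rows(motion=[0,0,0,0.002,-0.005,0.0,1,0,0,0,0.002,-0.006,0,1,0.1,0,0,0,-0.0043,0.0013,1,0.1,0,0,0,-0.0043,0.0013,1,0.1,0,0,0,-0.0043,0.0013,1])

```text
clock: 4.3
eef_pos: [556.0, 42.6, 134.3]
eef_rot: [0.655, 1.555, 0.273]
wrist_force: [0.2, 1.9, -1.4]
finger_gap: 0.1
```

Run:
```python
from h import *
nut(2)
```

```text
t=4.3 nut2 turn=0.261 tool-arm dpsi=-0.04 offs tang=-15.0 rad=0.2 z=134.3 push=1.87 radial=0.46 Fz=-1.36 M=[ 0.22447644  0.06567334 -0.01435515] J6=0.39
```

```bash
cat >> h.py <<'E'
def tiltfix():
    p,R,psi=cur(); r=Ro.from_matrix(R.T@Rpsi(psi)).as_rotvec(); print("tiltfix",np.round(r,4), "z",p[2])
def arc(i,phi,delta=15.):
    """one row of following arc in tool frame (mm) plus correction to the ideal trailing pose"""
    sg=1 if i in(2,4) else -1
    c,s=np.cos(phi),np.sin(phi)
    print("arc",phi,sg*(delta*(c-1)-42*s),sg*(delta*s+42*(c-1)))
E
python3 - <<'E'
from h import *
nut(2);tiltfix();[arc(2,f) for f in (.05,.1,.12,.15)]
E
```

```text
t=4.3 nut2 turn=0.261 tool-arm dpsi=-0.04 offs tang=-15.0 rad=0.2 z=134.3 push=1.87 radial=0.46 Fz=-1.36 M=[ 0.22447644  0.06567334 -0.01435515] J6=0.39
tiltfix [ 0.0001  0.0128 -0.0098] z 134.28586009442685
arc 0.05 -2.1178712034439955 0.6971984756487588
arc 0.1 -4.267941019996395 1.2876761913795067
arc 0.12 -5.13578316832662 1.493645815196173
arc 0.15 -6.444835394850534 1.7699572604177625
```

Request:
play_rows(motion=[0.1,0.006,-0.005,0.002,-0.0043,0.0013,1,0.1,0.006,-0.005,0.002,-0.0043,0.0013,1,0.1,0,0,0.002,-0.0043,0.0013,1,0.1,0,0,0,-0.0043,0.0013,1])

```text
clock: 4.7
eef_pos: [552.7, 23.3, 131.0]
eef_rot: [1.228, 1.566, 0.428]
wrist_force: [0.2, 1.3, -1.4]
finger_gap: 0.8
```

Run:
```python
from h import *
nut(2);tiltfix()
```

```text
t=4.7 nut2 turn=0.685 tool-arm dpsi=-0.03 offs tang=-15.0 rad=1.4 z=131.0 push=1.08 radial=0.73 Fz=-1.43 M=[ 0.2295867  -0.02068827  0.00514012] J6=0.77
tiltfix [ 0.      0.0018 -0.0049] z 131.02340539335398
```

Request:
play_rows(motion=[0.1,0.002,-0.005,0,-0.0043,0.0008,1,0.1,0,0,0,-0.0043,0.0008,1,0.1,0,0,0,-0.0043,0.001,1,0.03,0,0,0,-0.001,0,1])

```text
clock: 5.1
eef_pos: [544.0, 10.8, 133.3]
eef_rot: [1.423, 1.566, 0.276]
wrist_force: [1.5, 1.5, -1.8]
finger_gap: 0.5
```

Run:
```python
from h import *
nut(2);tiltfix()
```

```text
t=5.1 nut2 turn=1.020 tool-arm dpsi=-0.04 offs tang=-15.0 rad=1.4 z=133.3 push=1.96 radial=0.64 Fz=-1.80 M=[ 0.22618978 -0.17326001 -0.02427079] J6=1.10
tiltfix [ 0.      0.0007 -0.0046] z 133.28075636911166
```

```bash
cat >> h.py <<'E'
def go(i,turn,delta=23,zt=170,zb=129,n=5,back=8,nd=2):
    """retreat from the current pin, travel to behind pin i at its turn"""
    p,R,psi=cur()
    (x,y),ps=tcp(i,A0[i-1]-turn,delta)
    return x,y,ps
E
python3 - <<'E'
from h import *
p,R,psi=cur(); b=p+R[:,1]*10
x,y,ps=go(4,0,24); print(x,y,ps,psi)
rows([(b[0],b[1],p[2]+5,psi,1),(b[0],b[1],172,psi,1),(x,y,172,ps,8)])
E
```

```text
649.5399387112698 -56.108952095237996 0.08028514559173905 -1.147472693053369
!!too fast -0.153 0.014909393012460298
!!too fast -0.154 0.014969635934116769
!!too fast -0.153 0.015023315213360864
!!too fast -0.154 0.014921461054467823
!!too fast -0.153 0.014975313018431368
!!too fast -0.154 0.01498966310495336
!!too fast -0.153 0.014956269588369956
!!too fast -0.154 0.014956603892595404
-0, 0, 0, -0.005, 0.01, -0, 1, -0, 0, 0, -0.0337, -0, -0, 1, -0.153, 0, 0, -0, 0.0073, 0.013, 1, -0.154, 0, 0, -0, 0.0053, 0.014, 1, -0.153, 0, 0, -0, 0.0031, 0.0147, 1, -0.154, 0, 0, -0, 0.0008, 0.0149, 1, -0.153, 0, 0, -0, -0.0015, 0.0149, 1, -0.154, 0, 0, -0, -0.0038, 0.0145, 1, -0.153, 0, 0, -0, -0.006, 0.0137, 1, -0.154, 0, 0, -0, -0.0079, 0.0127, 1
10 [649.54213674 -56.08017406 171.98075637] 0.08052730694663116
```

Request:
play_rows(motion=[0,0,0,-0.004,0.01,0,1,0,0,0,-0.033,0,0,1,-0.149,0,0,0,0.0073,0.013,1,-0.149,0,0,0,0.0053,0.014,1,-0.149,0,0,0,0.0031,0.0147,1,-0.149,0,0,0,0.0008,0.015,1,-0.149,0,0,0,-0.0015,0.015,1,-0.149,0,0,0,-0.0038,0.0145,1,-0.149,0,0,0,-0.006,0.0137,1,-0.149,0,0,0,-0.008,0.0127,1])

```text
clock: 6.1
eef_pos: [652.4, -64.6, 180.5]
eef_rot: [-0.049, 1.556, 0.006]
wrist_force: [0.0, 0.1, 0.8]
finger_gap: 0.3
```

Run:
```python
from h import *
tiltfix();print(cur()[0],cur()[2],read_state()["clock"])
x,y,ps=go(4,0,24); print(x,y,ps)
rows([(x,y,172,ps,2),(x,y,130,ps,3)])
```

```text
tiltfix [-0.      0.0144  0.0007] z 180.47687358289255
[652.43136179 -64.64220509 180.47687358] 0.05482932733673065 6.1
649.5399387112698 -56.108952095237996 0.08028514559173905
-0.013, 0, 0, 0.0042, 0.0043, -0.0012, 1, -0.012, 0, 0, 0.0043, 0.0044, -0.0012, 1, -0, 0, 0, 0.014, -0, 0, 1, -0, 0, 0, 0.014, -0, 0, 1, -0, 0, 0, 0.014, -0, 0, 1
5 [649.50205629 -56.10587987 129.97687358] 0.07982932733673065
```

Request:
play_rows(motion=[-0.013,0.01,0,0.004,0.006,-0.001,1,-0.012,0.005,0,0.006,0.005,-0.001,1,0,0,0,0.018,0,0,1,0,0,0,0.018,0,0,1,0,0,0,0.008,0,0,1])

```text
clock: 6.6
eef_pos: [649.2, -53.3, 126.1]
eef_rot: [-0.977, 1.569, -0.904]
wrist_force: [-1.2, -0.5, -0.4]
finger_gap: 0.3
```

Run:
```python
from h import *
nut(4);tiltfix();print(cur()[0],cur()[2],read_state()["clock"])
```

```text
t=6.6 nut4 turn=-0.287 tool-arm dpsi=-0.29 offs tang=-13.9 rad=5.8 z=126.1 push=-0.00 radial=1.29 Fz=-0.40 M=[-0.0757722   0.06082429  0.03360009] J6=-0.21
tiltfix [-0.      0.001   0.0015] z 126.10952313483826
[649.17739709 -53.26892342 126.10952313] 0.07335940997026974 6.6
```

Request:
play_rows(motion=[0,0,0,0,-0.005,0,1,0,0,0,0,-0.005,0,1,0.1,0,0,0,-0.0043,0.0013,1,0.1,0,0,0,-0.0043,0.0013,1,0.1,0,0,0,-0.0043,0.0012,1,0.1,0,0,0,-0.0043,0.0011,1,0.1,0,0,0,-0.0043,0.001,1,0.1,0,0,0,-0.0043,0.001,1])

```text
clock: 7.4
eef_pos: [652.5, -90.4, 130.7]
eef_rot: [0.548, 1.565, -0.006]
wrist_force: [1.1, 1.7, -2.1]
finger_gap: 0.3
```

Run:
```python
from h import *
nut(4);tiltfix();print(cur()[0],cur()[2],read_state()["clock"])
```

```text
t=7.4 nut4 turn=0.596 tool-arm dpsi=-0.04 offs tang=-15.1 rad=-1.2 z=130.7 push=2.01 radial=-0.12 Fz=-2.12 M=[ 0.20834118 -0.0350664   0.02855563] J6=0.36
tiltfix [ 0.      0.0047 -0.0029] z 130.74485968617662
[652.5264435  -90.43106053 130.74485969] -0.5533180550887704 7.4
```

Request:
play_rows(motion=[0.1,0.005,-0.003,0,-0.0043,0.0017,1,0.1,0,0,0,-0.0043,0.0017,1,0.1,0,0,0,-0.0043,0.0015,1,0.08,0,0,0,-0.003,0.001,1,0,0,0,0,-0.001,0,1])

```text
clock: 7.9
eef_pos: [647.2, -108.3, 134.8]
eef_rot: [1.276, 1.565, 0.32]
wrist_force: [0.9, 2.2, -2.3]
finger_gap: 0.2
```

Run:
```python
from h import *
nut(4);tiltfix();print(cur()[0],cur()[2],read_state()["clock"])
p,R,psi=cur(); b=p+R[:,1]*10
x,y,ps=go(1,0,24); print(x,y,ps,psi)
rows([(b[0],b[1],p[2]+5,psi,1),(b[0],b[1],172,psi,1),(x,y,172,ps,9)])
```

```text
t=7.9 nut4 turn=1.005 tool-arm dpsi=-0.03 offs tang=-15.0 rad=0.5 z=134.8 push=1.99 radial=1.21 Fz=-2.29 M=[ 0.37496039 -0.25092552 -0.03263403] J6=0.73
tiltfix [ 0.      0.0017 -0.0056] z 134.84622194348267
[ 647.16635033 -108.30911968  134.84622194] -0.9559207510681429 7.9
590.7228693307069 -6.576111438549386 0.30717794835100154 -0.9559207510681429
-0, 0, 0, -0.005, 0.01, -0, 1, -0, 0, 0, -0.0322, -0, -0, 1, -0.14, 0, 0, 0, 0.0003, -0.0129, 1, -0.14, 0, 0, 0, 0.0021, -0.0127, 1, -0.14, 0, 0, 0, 0.0038, -0.0123, 1, -0.141, 0, 0, 0, 0.0055, -0.0116, 1, -0.14, 0, 0, 0, 0.0071, -0.0107, 1, -0.141, 0, 0, 0, 0.0085, -0.0096, 1, -0.14, 0, 0, 0, 0.0098, -0.0084, 1, -0.141, 0, 0, 0, 0.0108, -0.0069, 1, -0.14, 0, 0, 0, 0.0117, -0.0053, 1
11 [590.70862099  -6.54963676 172.04622194] 0.3070792489318572
```

Run:
```python
from h import *
p,R,psi=cur(); b=p+R[:,1]*10
rows([(b[0],b[1],p[2]+5,psi,1),(b[0],b[1],172,psi,1),(480,-260,190,.1,7)])
```

```text
!!too fast -0.151 0.033727288654737723
!!too fast -0.151 0.03381804252170726
!!too fast -0.151 0.03377587896709721
!!too fast -0.151 0.03377425054682931
!!too fast -0.151 0.03374151745253909
!!too fast -0.15 0.033693471177662894
!!too fast -0.151 0.03382912945968312
-0, 0, 0, -0.005, 0.01, -0, 1, -0, 0, 0, -0.0322, -0, -0, 1, -0.151, 0, 0, -0.0026, -0.0334, 0.0039, 1, -0.151, 0, 0, -0.0026, -0.0337, -0.0011, 1, -0.151, 0, 0, -0.0026, -0.0331, -0.0062, 1, -0.151, 0, 0, -0.0025, -0.0318, -0.0111, 1, -0.151, 0, 0, -0.0026, -0.0297, -0.0158, 1, -0.15, 0, 0, -0.0025, -0.027, -0.02, 1, -0.151, 0, 0, -0.0026, -0.0238, -0.0239, 1
9 [ 480.00492952 -260.0243257   190.04622194] 0.10007924893185718
```

Request:
play_rows(motion=[0,0,0,-0.004,0.01,0,1,0,0,0,-0.033,0,0,1,0,0,0,-0.005,0,0,1,-0.148,0,0,-0.003,-0.033,0.004,1,-0.148,0,0,-0.003,-0.034,-0.001,1,-0.148,0,0,-0.003,-0.033,-0.006,1,-0.148,0,0,-0.003,-0.032,-0.011,1,-0.148,0,0,-0.003,-0.03,-0.016,1,-0.148,0,0,-0.002,-0.027,-0.02,1,-0.148,0,0,-0.002,-0.024,-0.024,1])

```text
clock: 8.9
eef_pos: [481.0, -263.1, 201.6]
eef_rot: [-0.312, 1.559, -0.207]
wrist_force: [1.0, -0.5, -0.2]
finger_gap: 0.6
```

```bash
cat >> h.py <<'E'
def measure(N=8,cams=("top","scene"),tag=None):
    for cam in cams:
        p,P=cloud(cam,N); H=P[...,2]
        if tag: cv2.imwrite(f"pics/{tag}_{cam}.png",p)
        r=np.hypot(P[...,0]-560.44,P[...,1]+20.29)
        lid=P[(r<64)&(H>88)&(H<100)]
        A=np.c_[lid[:,0]-560.4,lid[:,1]+20.3,np.ones(len(lid))]; w=np.ones(len(lid),bool)
        for _ in range(5):
            k=np.linalg.lstsq(A[w],lid[w,2],rcond=None)[0]; w=abs(A@k-lid[:,2])<1.5
        k=k[:]
        print(cam,"lid plane",k[2],"tilt",k[:2],w.sum())
        near=(r<135)&(H>134)&(H<160)
        n,l,st,ce=cv2.connectedComponentsWithStats(near.astype(np.uint8))
        for i in range(1,n):
            if st[i,4]<8: continue
            q=P[l==i]; t=q[q[:,2]>q[:,2].max()-4]; t=t[abs(t[:,2]-np.median(t[:,2]))<1.5]
            c=t[:,:2].mean(0); best=np.argmin([abs(np.hypot(*(c-s))-42) for s in S])
            w_=c-S[best]; a=np.arctan2(w_[1],w_[0]); tu=(A0[best]-a+np.pi)%(2*np.pi)-np.pi
            lz=k@[S[best,0]-560.4,S[best,1]+20.3,1]
            m=np.median(t[:,2])
            print(f"  pin {best+1} at {c} r={np.hypot(*w_):.1f} turn={tu:.3f} top={m:.2f} n={len(t)} lugtop={lz:.2f} gap={m-lz-51:.2f}")
E
python3 - <<'E'
from h import *
measure(8,tag="m1"); print(read_state()["clock"],read_state()["eef_pos"])
for cam in("top","scene"):
    P=np.load(f"pics/P_{cam}.npy");H=P[...,2];r=np.hypot(P[...,0]-560.44,P[...,1]+20.29)
    lid=P[(r<64)&(H>88)&(H<100)]
    A=np.c_[lid[:,0]-560.4,lid[:,1]+20.3,np.ones(len(lid))]; w=np.ones(len(lid),bool)
    for _ in range(5):
        k=np.linalg.lstsq(A[w],lid[w,2],rcond=None)[0]; w=abs(A@k-lid[:,2])<1.5
    print("before",cam,k)
E
```

```text
top lid plane 94.20335954770087 tilt [0.00110308 0.00126007] 605
  pin 4 at [ 634.58854776 -117.08301408] r=41.9 turn=1.013 top=144.70 n=22 lugtop=94.18 gap=-0.47
  pin 1 at [583.29367296  16.51482702] r=42.1 turn=0.006 top=150.11 n=20 lugtop=94.34 gap=4.78
  pin 2 at [528.98374108   4.46095475] r=42.3 turn=1.051 top=144.48 n=20 lugtop=94.23 gap=-0.75
  pin 3 at [457.77016664 -83.10743951] r=41.9 turn=-0.022 top=148.60 n=20 lugtop=94.07 gap=3.52
scene lid plane 96.58262430388527 tilt [-0.0006263  -0.00228217] 559
  pin 3 at [456.98487369 -83.21040459] r=42.7 turn=-0.018 top=151.42 n=18 lugtop=96.73 gap=3.68
  pin 4 at [ 632.61099461 -118.11852575] r=41.7 turn=1.066 top=147.21 n=23 lugtop=96.70 gap=-0.48
  pin 2 at [527.80381891   4.01829767] r=42.2 turn=1.081 top=147.29 n=23 lugtop=96.47 gap=-0.18
  pin 4 at [608.73148009 -83.567239  ] r=0.9 turn=3.032 top=135.33 n=9 lugtop=96.70 gap=-12.36
  pin 2 at [509.73675899  42.1829733 ] r=1.6 turn=2.657 top=135.57 n=10 lugtop=96.47 gap=-11.90
  pin 1 at [582.00967202  15.86113568] r=43.5 turn=0.000 top=152.37 n=25 lugtop=96.43 gap=4.94
  pin 1 at [622.1074744   28.28346409] r=1.6 turn=-0.168 top=135.41 n=10 lugtop=96.43 gap=-12.02
9.7 [ 481.68582411 -262.26982669  200.92123613]
before top [ 1.03970264e-03 -5.68076345e-04  9.54770154e+01]
before scene [-1.89222732e-04 -2.46387086e-03  9.78888598e+01]
```

Run:
```python
from h import *
x,y,ps=go(1,0,24); tiltfix()
rows([(x,y,180,ps,6)])
```

```text
tiltfix [-0.      0.0108  0.0028] z 200.9212361295732
-0.035, 0, 0, 0.0035, 0.0407, 0.0222, 1, -0.035, 0, 0, 0.0035, 0.0398, 0.0236, 1, -0.035, 0, 0, 0.0035, 0.039, 0.025, 1, -0.035, 0, 0, 0.0035, 0.0381, 0.0264, 1, -0.035, 0, 0, 0.0035, 0.0371, 0.0277, 1, -0.035, 0, 0, 0.0034, 0.0362, 0.029, 1
6 [590.7548078   -6.56665347 180.02123613] 0.30720896884322757
```

Request:
play_rows(motion=[-0.035,0.01,0.003,0.004,0.041,0.022,1,-0.035,0,0,0.004,0.04,0.0236,1,-0.035,0,0,0.004,0.039,0.025,1,-0.035,0,0,0.004,0.038,0.026,1,-0.035,0,0,0.004,0.032,0.024,1,-0.035,0,0,0.004,0.02,0.015,1,0,0,0,0,0.005,0.005,1])

```text
clock: 10.4
eef_pos: [584.7, -17.8, 176.3]
eef_rot: [-0.874, 1.569, -0.564]
wrist_force: [0.5, -0.0, -0.0]
finger_gap: 0.8
```

Run:
```python
from h import *
x,y,ps=go(1,0,24); tiltfix(); print(cur()[0],cur()[2])
rows([(x,y,176,ps,2),(x,y,128,ps,3)])
```

```text
tiltfix [-0.      0.001   0.0012] z 176.25539334465833
[584.74587714 -17.79548251 176.25539334] 0.31037624557814236
0.002, 0, 0, 0.0001, 0.0044, 0.0046, 1, 0.001, 0, 0, 0.0002, 0.0045, 0.0045, 1, 0, 0, 0, 0.016, -0, 0, 1, 0, 0, 0, 0.016, -0, 0, 1, 0, 0, 0, 0.016, -0, 0, 1
5 [590.70416979  -6.54727435 127.95539334] 0.30737624557814236
```

Request:
play_rows(motion=[0,0,0,0.008,0.004,0.0045,1,0,0,0,0.016,0.003,0.0045,1,0,0,0,0.016,0,0,1,0,0,0,0.008,0,0,1,0,0,0,0,0,0,1])

```text
clock: 10.9
eef_pos: [591.1, -10.5, 123.6]
eef_rot: [-1.739, 1.57, -1.434]
wrist_force: [0.1, -0.4, 0.0]
finger_gap: 0.5
```

Run:
```python
from h import *
x,y,ps=go(1,0,15); tiltfix(); print(cur()[0],cur()[2]); p,R,_=cur(); print("to contact (tool mm)",R.T@(np.array([x,y,128])-p)); nut(1)
```

```text
tiltfix [ 0.     -0.0002  0.0012] z 123.57649961332156
[591.11728792 -10.50082524 123.57649961] 0.30512756173421446
to contact (tool mm) [-4.43870058 12.85671197  0.78351158]
t=10.9 nut1 turn=-0.311 tool-arm dpsi=2.83 offs tang=-13.4 rad=7.3 z=123.6 push=0.39 radial=-0.19 Fz=0.03 M=[-0.04427863  0.04537277  0.04855219] J6=-0.38
```

Request:
play_rows(motion=[0,0,0,-0.002,0.006,0,1,0,0,0,0,0.006,0,1,0.1,0,0,0,0.0043,-0.0013,1,0.1,0,0,0,0.0043,-0.0013,1,0.1,0,0,0,0.0043,-0.0013,1,0.1,0,0,0,0.0043,-0.0013,1,0.1,0,0,0,0.0043,-0.0013,1,0.1,0,0,0,0.0043,-0.0013,1,0.1,0,0,0,0.0043,-0.0013,1,0.1,0,0,0,0.0043,-0.0013,1])

```text
clock: 11.9
eef_pos: [578.4, 36.6, 130.4]
eef_rot: [-0.116, 1.564, -0.644]
wrist_force: [-0.1, -1.2, -1.4]
finger_gap: 0.6
```

Run:
```python
from h import *
nut(1); tiltfix()
```

```text
t=11.9 nut1 turn=0.808 tool-arm dpsi=3.11 offs tang=-15.0 rad=1.2 z=130.4 push=1.16 radial=0.47 Fz=-1.36 M=[-0.31874847  0.18240121 -0.05725001] J6=0.53
tiltfix [-0.      0.0068  0.0008] z 130.38417472922904
```

Request:
play_rows(motion=[0.1,0.006,0,0.002,0.0043,-0.001,1,0.1,0,0,0.002,0.0043,-0.001,1,0.1,0,0,0.001,0.0043,-0.001,1,0.1,0,0,0,0.0043,-0.001,1,0.03,0,0,0,0.001,0,1])

```text
clock: 12.4
eef_pos: [586.2, 55.2, 128.5]
eef_rot: [0.287, 1.568, -0.691]
wrist_force: [-1.7, -1.5, -1.3]
finger_gap: 0.5
```

Run:
```python
from h import *
nut(1); tiltfix()
p,R,psi=cur(); b=p-R[:,1]*10
x,y,ps=go(3,0,32); print(p,x,y,ps,psi)
rows([(b[0],b[1],p[2]+5,psi,1),(b[0],b[1],172,psi,1),(x,y,172,ps,9)])
```

```text
t=12.4 nut1 turn=1.256 tool-arm dpsi=3.11 offs tang=-15.0 rad=1.0 z=128.5 push=2.23 radial=0.25 Fz=-1.27 M=[-0.33026939  0.51684728  0.04878813] J6=1.01
tiltfix [ 0.      0.0026 -0.0008] z 128.45879231827905
[586.24213286  55.23635139 128.45879232] 467.11727573696504 -112.75455595898535 0.3089232776029962 -0.97856376655175
-0, 0, 0, -0.005, -0.01, 0, 1, -0, 0, 0, -0.0385, 0, 0, 1, -0.143, 0, 0, -0, -0.0203, 0.0081, 1, -0.143, 0, 0, -0, -0.0212, 0.0051, 1, -0.143, 0, 0, -0, -0.0218, 0.002, 1, -0.143, 0, 0, -0, -0.0218, -0.0011, 1, -0.143, 0, 0, -0, -0.0214, -0.0042, 1, -0.143, 0, 0, -0, -0.0207, -0.0072, 1, -0.143, 0, 0, -0, -0.0194, -0.01, 1, -0.143, 0, 0, -0, -0.0178, -0.0127, 1, -0.143, 0, 0, -0, -0.0158, -0.0151, 1
11 [ 467.10180714 -112.78271756  171.95879232] 0.30843623344825
```

Request:
play_rows(motion=[0,0,0,-0.005,-0.01,0,1,0,0,0,-0.038,0,0,1,-0.143,0,0,0,-0.0203,0.008,1,-0.143,0,0,0,-0.0212,0.005,1,-0.143,0,0,0,-0.0218,0.002,1,-0.143,0,0,0,-0.0218,-0.001,1,-0.143,0,0,0,-0.0214,-0.004,1,-0.143,0,0,0,-0.0207,-0.007,1,-0.143,0,0,0,-0.0194,-0.01,1,-0.14,0,0,0,-0.016,-0.012,1,-0.12,0,0,0,-0.01,-0.01,1,0,0,0,0.004,-0.002,-0.004,1])

```text
clock: 13.6
eef_pos: [463.5, -115.7, 179.4]
eef_rot: [-0.591, 1.551, -0.246]
wrist_force: [0.5, 0.3, 0.3]
finger_gap: 0.3
```

Run:
```python
from h import *
tiltfix(); print(cur()[0],cur()[2])
x,y,ps=go(3,0,25)
rows([(x,y,172,ps,2),(x,y,128,ps,3)])
```

```text
tiltfix [-0.0001  0.0164  0.011 ] z 179.36962922235963
[ 463.53291734 -115.65462087  179.36962922] 0.3446338182334214
0.018, 0, 0, 0.0037, 0.0043, 0.0023, 1, 0.018, 0, 0, 0.0037, 0.0043, 0.0022, 1, -0, 0, 0, 0.0147, -0, 0, 1, -0, 0, 0, 0.0146, -0, 0, 1, -0, 0, 0, 0.0147, -0, 0, 1
5 [ 464.94890926 -106.05187042  127.96962922] 0.30863381823342134
```

Request:
play_rows(motion=[0.018,0.012,0.008,0.006,0.004,0.002,1,0.018,0.004,0.003,0.012,0.004,0.002,1,0,0,0,0.016,0,0,1,0,0,0,0.012,0,0,1,0,0,0,0.003,0,0,1])

```text
clock: 14.1
eef_pos: [465.1, -103.9, 128.7]
eef_rot: [1.135, 1.57, 1.425]
wrist_force: [0.7, -0.6, -0.5]
finger_gap: 0.2
```

Run:
```python
from h import *
tiltfix(); print(cur()[0],cur()[2])
x,y,ps=go(3,0,15);p,R,_=cur(); print("to contact (tool mm)",R.T@(np.array([x,y,128])-p)); nut(3)
```

```text
tiltfix [ 0.      0.0004 -0.0008] z 128.66539850171827
[ 465.07064728 -103.88483411  128.6653985 ] 0.2903216781113678
to contact (tool mm) [ 0.67116776  7.91213556 -0.89451736]
t=14.1 nut3 turn=-0.190 tool-arm dpsi=2.93 offs tang=-14.7 rad=2.8 z=128.7 push=0.82 radial=0.31 Fz=-0.50 M=[-0.02327847  0.01692875  0.02766891] J6=-0.59
```

Request:
play_rows(motion=[0,0,0,0,0.007,-0.001,1,0.1,0,0,0,0.0043,-0.0013,1,0.1,0,0,0,0.0043,-0.0013,1,0.1,0,0,0.001,0.0043,-0.0013,1,0.1,0,0,0.001,0.0043,-0.0013,1,0.1,0,0,0.001,0.0043,-0.0013,1,0.1,0,0,0.001,0.0043,-0.0013,1,0.1,0,0,0.001,0.0043,-0.0013,1])

```text
clock: 14.9
eef_pos: [453.3, -64.3, 126.2]
eef_rot: [-0.53, 1.568, -0.972]
wrist_force: [-0.4, -3.2, -1.1]
finger_gap: 0.3
```

Run:
```python
from h import *
nut(3); tiltfix()
```

```text
t=14.9 nut3 turn=0.770 tool-arm dpsi=3.16 offs tang=-15.0 rad=-0.2 z=126.2 push=3.04 radial=1.06 Fz=-1.06 M=[-0.61795731  0.07768883 -0.03278833] J6=0.22
tiltfix [-0.      0.0022  0.0013] z 126.19276474618573
```

Request:
play_rows(motion=[0.1,0.002,0,0,0.0043,-0.0014,1,0.1,0,0,0,0.0043,-0.0014,1,0.03,0,0,0,0.001,0,1])

```text
clock: 15.2
eef_pos: [454.9, -53.5, 127.2]
eef_rot: [-1.095, 1.567, -1.781]
wrist_force: [-1.5, -2.7, -2.9]
finger_gap: 0.8
```

Run:
```python
from h import *
nut(3); tiltfix()
p,R,psi=cur(); b=p-R[:,1]*12
rows([(b[0],b[1],p[2]+5,psi,1),(b[0],b[1],172,psi,1),(420,-220,190,-.1,4)])
```

```text
t=15.2 nut3 turn=1.005 tool-arm dpsi=3.15 offs tang=-15.0 rad=0.9 z=127.2 push=3.01 radial=0.61 Fz=-2.87 M=[-0.70106308  0.43676671 -0.04383957] J6=0.49
tiltfix [-0.      0.0015  0.0029] z 127.19415389643713
-0, 0, 0, -0.005, -0.012, -0, 1, -0, 0, 0, -0.0398, 0, -0, 1, -0.147, 0, 0, -0.0045, -0.0347, 0.0196, 1, -0.146, 0, 0, -0.0045, -0.0372, 0.0143, 1, -0.147, 0, 0, -0.0045, -0.0389, 0.0088, 1, -0.146, 0, 0, -0.0045, -0.0398, 0.003, 1
6 [ 420.01913305 -219.97116917  189.9941539 ] -0.10038785511697362
```

Move aside and measure all four.

Request:
play_rows(motion=[0,0,0,-0.005,-0.012,0,1,0,0,0,-0.04,0,0,1,-0.147,0,0,-0.0045,-0.035,0.0196,1,-0.146,0,0,-0.0045,-0.037,0.0143,1,-0.147,0,0,-0.0045,-0.039,0.009,1,-0.12,0,0,-0.003,-0.035,0.003,1,0,0,0,0,-0.01,0,1])

```text
clock: 15.9
eef_pos: [416.1, -222.1, 196.5]
eef_rot: [-0.762, 1.563, -0.895]
wrist_force: [0.2, 0.4, 0.4]
finger_gap: 0.3
```

Run:
```python
from h import *
measure(8,tag="m2"); print(read_state()["clock"],read_state()["eef_pos"],cur()[2])
```

```text
top lid plane 98.92793465685712 tilt [-0.00256214 -0.00262931] 746
  pin 4 at [ 634.19313501 -116.89690913] r=41.6 turn=1.018 top=144.72 n=20 lugtop=98.97 gap=-5.24
  pin 1 at [599.72837115  63.2710781 ] r=41.7 turn=1.272 top=143.96 n=21 lugtop=98.64 gap=-5.68
  pin 2 at [528.61985871   4.31996292] r=42.2 turn=1.060 top=144.35 n=21 lugtop=98.89 gap=-5.54
  pin 3 at [466.31479238 -42.33398559] r=41.3 turn=1.027 top=143.65 n=22 lugtop=99.22 gap=-6.57
scene lid plane 95.68621228955335 tilt [-0.00115725 -0.0013825 ] 528
  pin 3 at [465.34340966 -42.87392649] r=41.7 turn=1.002 top=145.96 n=19 lugtop=95.83 gap=-0.86
  pin 3 at [495.96763189 -70.40034488] r=1.7 turn=-0.252 top=134.46 n=8 lugtop=95.83 gap=-12.37
  pin 4 at [ 633.32149877 -117.51902621] r=41.6 turn=1.044 top=147.24 n=22 lugtop=95.72 gap=0.52
  pin 2 at [527.93059066   4.1523899 ] r=42.1 turn=1.077 top=146.93 n=25 lugtop=95.66 gap=0.28
  pin 4 at [608.65375399 -83.74800727] r=1.0 turn=2.869 top=135.52 n=8 lugtop=95.72 gap=-11.20
  pin 2 at [509.5776925   42.02776061] r=1.8 turn=2.612 top=135.39 n=10 lugtop=95.66 gap=-11.27
  pin 1 at [598.83595763  63.33002291] r=42.3 turn=1.255 top=145.96 n=26 lugtop=95.55 gap=-0.59
  pin 1 at [621.98117116  28.1010006 ] r=1.8 turn=-0.227 top=135.27 n=10 lugtop=95.55 gap=-11.27
16.7 [ 417.23491573 -219.23952022  195.08207842] -0.13718122744344213
```

View pics/m2_top.png

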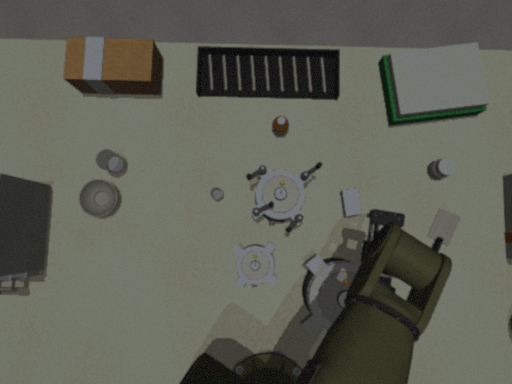

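```bash
sed -i 's/lid=P\[(r<64)&(H>88)&(H<100)\]/lid=P[(r>56)\&(r<63.5)\&(H>85)\&(H<99.5)]/' h.py
python3 - <<'E'
from h import *
P=np.load("pics/P_top.npy");r=np.hypot(P[...,0]-560.44,P[...,1]+20.29)
for a in range(0,70,6): print(a,np.round(np.nanmedian(P[...,2][(r>=a)&(r<a+6)]),1),end="; ")
x,y,ps=go(2,1.05,25); tiltfix()
print(x,y,ps)
rows([(x,y,172,ps,8)])
E
```

```text
0 116.9; 6 117.0; 12 116.4; 18 101.4; 24 101.6; 30 101.4; 36 101.6; 42 101.6; 48 95.9; 54 95.6; 60 95.4; 66 94.7; tiltfix [-0.      0.004   0.0044] z 195.0820784232444
551.5785688686942 15.257829132108721 -1.135521133347722
0.125, 0, 0, 0.0029, 0.0313, 0.0126, 1, 0.125, 0, 0, 0.0029, 0.0327, 0.0086, 1, 0.125, 0, 0, 0.0029, 0.0335, 0.0045, 1, 0.125, 0, 0, 0.0029, 0.0338, 0.0003, 1, 0.125, 0, 0, 0.0029, 0.0335, -0.0039, 1, 0.124, 0, 0, 0.0029, 0.0328, -0.0081, 1, 0.125, 0, 0, 0.0028, 0.0316, -0.0121, 1, 0.124, 0, 0, 0.0029, 0.0297, -0.0159, 1
8 [551.56184836  15.19636221 171.98207842] -1.135181227443442
```

Request:
play_rows(motion=[0.125,0.004,0.004,0.002,0.0313,0.0126,1,0.125,0,0,0.002,0.0327,0.0086,1,0.125,0,0,0.003,0.0335,0.0045,1,0.125,0,0,0.003,0.034,0,1,0.125,0,0,0.003,0.033,-0.004,1,0.125,0,0,0.003,0.032,-0.008,1,0.125,0,0,0.003,0.026,-0.01,1,0.1,0,0,0.003,0.018,-0.01,1,0.02,0,0,0,0.003,-0.002,1])

```text
clock: 17.6
eef_pos: [550.0, 7.9, 171.9]
eef_rot: [0.225, 1.57, -0.95]
wrist_force: [0.5, -1.0, 0.1]
finger_gap: 0.5
```

Run:
```python
from h import *
x,y,ps=go(2,1.05,24); tiltfix(); p,R,psi=cur(); print(p,psi,ps,"rel tool",R.T@(np.array([x,y,122])-p))
```

```text
tiltfix [ 0.      0.0007 -0.0002] z 171.8747251405472
[550.03256421   7.88564308 171.87472514] -1.1751392654933452 -1.135521133347722 rel tool [49.8707688   3.26039645 -6.20345844]
```

Request:
play_rows(motion=[-0.02,0,0,0.01,0.002,-0.003,1,-0.02,0,0,0.018,0.002,-0.003,1,0,0,0,0.017,0,0,1,0,0,0,0.004,0,0,1])

```text
clock: 18.0
eef_pos: [551.2, 15.9, 119.6]
eef_rot: [0.14, 1.57, -0.987]
wrist_force: [-0.1, 0.2, -0.3]
finger_gap: 0.3
```

```bash
cat >> h.py <<'E'
def rel(i,turn,delta=15,z=122):
    (x,y),ps=tcp(i,A0[i-1]-turn,delta); p,R,psi=cur()
    print("rel tool",np.round(R.T@(np.array([x,y,z])-p),1),"rx",round(psi-ps,3),"t",read_state()["clock"]); tiltfix()
E
python3 - <<'E'
from h import *
rel(2,1.05)
E
```

```text
rel tool [-2.4 -9.9  0.6] rx 0.008 t 18.0
tiltfix [ 0.      0.0007 -0.0001] z 119.6143540633012
```

Request:
play_rows(motion=[0,0,0,0,-0.008,0.001,1,0.1,0,0,0,-0.0043,0.0013,1,0.1,0,0,0,-0.0043,0.0012,1,0.1,0,0,0,-0.0043,0.0012,1,0.1,0,0,0,-0.0043,0.0012,1])

```text
clock: 18.5
eef_pos: [528.0, -0.1, 120.8]
eef_rot: [1.5, 1.568, -0.037]
wrist_force: [2.6, 1.2, -3.0]
finger_gap: 0.6
```

Run:
```python
from h import *
nut(2); tiltfix()
```

```text
t=18.5 nut2 turn=1.444 tool-arm dpsi=-0.01 offs tang=-15.0 rad=1.6 z=120.8 push=2.67 radial=1.10 Fz=-2.99 M=[ 0.19755737 -0.36480812  0.00085081] J6=1.47
tiltfix [ 0.      0.0002 -0.003 ] z 120.84208641700877
```

```bash
cat >> h.py <<'E'
def hop(i,turn,delta=25,zt=165,n=5,cur_i=2,lift=1):
    p,R,psi=cur(); sg=1 if cur_i in(2,4) else -1
    b=p+R[:,1]*11*sg; b2=b+R[:,1]*2*sg
    (x,y),ps=tcp(i,A0[i-1]-turn,delta)
    rows([(b[0],b[1],p[2]+4,psi,1),(b2[0],b2[1],zt,psi,1),(x,y,zt,ps,n)])
E
python3 - <<'E'
from h import *
hop(4,1.02,26,cur_i=2,n=5)
E
```

```text
-0, 0, 0, -0.004, 0.011, -0, 1, -0, 0, 0, -0.0402, 0.002, -0, 1, -0.12, 0, 0, 0, 0.0222, 0.0212, 1, -0.119, 0, 0, 0, 0.0195, 0.0237, 1, -0.12, 0, 0, 0, 0.0165, 0.0259, 1, -0.119, 0, 0, 0, 0.0133, 0.0276, 1, -0.12, 0, 0, 0, 0.01, 0.0291, 1
7 [ 655.43671668 -101.99035605  165.04208642] -0.9392743981126203
```

Request:
play_rows(motion=[0,0,0,-0.004,0.011,0,1,0,0,0,-0.04,0.002,0,1,-0.12,0,0,0,0.022,0.021,1,-0.12,0,0,0,0.0195,0.0237,1,-0.12,0,0,0,0.0165,0.026,1,-0.12,0,0,0,0.013,0.025,1,-0.1,0,0,0,0.007,0.018,1,-0.01,0,0,0.008,0,0.003,1])

```text
clock: 19.3
eef_pos: [649.4, -101.3, 167.7]
eef_rot: [0.756, 1.557, -0.171]
wrist_force: [0.1, 0.1, 0.3]
finger_gap: 0.4
```

Run:
```python
from h import *
rel(4,1.02,24,121)
```

```text
rel tool [46.8  2.   3.7] rx 0.013 t 19.3
tiltfix [ 0.      0.0098 -0.0092] z 167.70217961094522
```

Request:
play_rows(motion=[0.01,0.008,-0.007,0.012,0.001,0.002,1,0,0.002,-0.002,0.018,0.001,0.002,1,0,0,0,0.014,0,0,1,0,0,0,0.001,0,0,1])

```text
clock: 19.7
eef_pos: [650.9, -102.5, 117.2]
eef_rot: [-2.518, 1.566, 2.821]
wrist_force: [-0.6, -0.2, 0.4]
finger_gap: 0.7
```

Run:
```python
from h import *
rel(4,1.02,15,121)
```

```text
rel tool [-3.8 -7.1  2.2] rx -0.004 t 19.7
tiltfix [ 0.     -0.0039  0.0028] z 117.23314011065402
```

Request:
play_rows(motion=[0,0,0,-0.003,-0.006,0.002,1,0.1,-0.004,0.003,0,-0.0043,0.0013,1,0.1,0,0,0,-0.0043,0.0013,1,0.1,0,0,0,-0.0043,0.0012,1,0.1,0,0,0,-0.0043,0.0012,1,0.03,0,0,0,-0.0012,0.0004,1])

```text
clock: 20.3
eef_pos: [633.1, -120.3, 122.6]
eef_rot: [1.341, 1.564, -0.05]
wrist_force: [5.0, 1.2, -3.5]
finger_gap: 0.4
```

Run:
```python
from h import *
nut(4); tiltfix(); hop(1,1.26,26,cur_i=4,n=5)
```

```text
t=20.3 nut4 turn=1.435 tool-arm dpsi=-0.04 offs tang=-15.0 rad=-0.9 z=122.6 push=5.12 radial=0.12 Fz=-3.45 M=[ 0.07312705 -0.6464972   0.06131027] J6=1.15
tiltfix [ 0.      0.0016 -0.0069] z 122.59705938295174
-0, 0, 0, -0.004, 0.011, -0, 1, -0, 0, 0, -0.0384, 0.002, -0, 1, -0.088, 0, 0, -0, -0.0074, -0.0351, 1, -0.087, 0, 0, -0, -0.0043, -0.0357, 1, -0.088, 0, 0, -0, -0.0012, -0.0359, 1, -0.087, 0, 0, -0, 0.002, -0.0358, 1, -0.088, 0, 0, -0, 0.0051, -0.0356, 1
7 [577.99946193  48.21999462 164.99705938] -0.9528044060070332
```

Request:
play_rows(motion=[0,0,0,-0.004,0.011,0,1,0,0,0,-0.039,0.002,0,1,-0.088,0,0,0,-0.0074,-0.035,1,-0.087,0,0,0,-0.0043,-0.0357,1,-0.088,0,0,0,-0.001,-0.036,1,-0.087,0,0,0,0.002,-0.032,1,-0.07,0,0,0,0.004,-0.022,1,0,0,0,0.006,0,-0.004,1])

```text
clock: 21.1
eef_pos: [580.6, 38.8, 168.3]
eef_rot: [0.902, 1.552, -0.058]
wrist_force: [0.6, -0.2, -0.6]
finger_gap: 0.6
```

Run:
```python
from h import *
rel(1,1.26,24,121)
```

```text
rel tool [47.3  4.5 -9.8] rx -0.008 t 21.1
tiltfix [ 0.0001  0.0115 -0.0146] z 168.31564939916467
```

Request:
play_rows(motion=[0,0.008,-0.01,0.01,0.002,-0.005,1,0,0.003,-0.004,0.018,0.002,-0.005,1,0,0,0,0.013,0,-0.001,1,0,0,0,0.002,0,0,1])

```text
clock: 21.5
eef_pos: [577.9, 48.7, 122.9]
eef_rot: [-1.073, 1.57, -2.04]
wrist_force: [0.5, -0.6, 0.7]
finger_gap: 0.6
```

Run:
```python
from h import *
rel(1,1.26,15,121)
```

```text
rel tool [ 1.9 10.7  0.3] rx -0.014 t 21.5
tiltfix [-0.      0.0002  0.0004] z 122.92030255194541
```

Request:
play_rows(motion=[0,0,0,0.002,0.009,0,1,0.1,0,0,0,0.0043,-0.0013,1,0.1,0,0,0,0.0043,-0.0013,1,0.1,0,0,0,0.0043,-0.0012,1,0.1,0,0,0,0.0043,-0.0012,1,0.02,0,0,0,0.001,-0.0003,1])

```text
clock: 22.1
eef_pos: [601.2, 65.4, 119.7]
eef_rot: [-1.713, 1.564, -3.121]
wrist_force: [-3.3, 0.7, -0.7]
finger_gap: 0.3
```

Run:
```python
from h import *
nut(1); tiltfix(); hop(3,1.01,26,cur_i=1,n=5)
```

```text
t=22.1 nut1 turn=1.690 tool-arm dpsi=3.12 offs tang=-15.1 rad=-2.1 z=119.7 push=3.15 radial=-1.34 Fz=-0.74 M=[0.2137358  0.94583377 0.02286909] J6=1.46
tiltfix [ 0.     -0.001   0.0068] z 119.70043885554838
-0, 0, 0, -0.004, -0.011, 0, 1, -0, 0, 0, -0.0413, -0.002, 0, 1, -0.141, 0, 0, 0, -0.0317, 0.0203, 1, -0.142, 0, 0, 0, -0.0342, 0.0156, 1, -0.141, 0, 0, 0, -0.036, 0.0106, 1, -0.142, 0, 0, 0, -0.0372, 0.0054, 1, -0.141, 0, 0, 0, -0.0376, 0.0002, 1
7 [448.56787318 -62.29103109 165.00043886] -0.701558530740105
```

Request:
play_rows(motion=[0,0,0,-0.004,-0.011,0,1,0,0,0,-0.042,-0.002,0,1,-0.141,0,0,0,-0.032,0.02,1,-0.142,0,0,0,-0.034,0.0156,1,-0.141,0,0,0,-0.036,0.0106,1,-0.142,0,0,0,-0.034,0.005,1,-0.12,0,0,0,-0.024,0,1,0,0,0,0.006,-0.004,0,1])

```text
clock: 22.9
eef_pos: [455.0, -60.8, 166.9]
eef_rot: [0.221, 1.563, -0.458]
wrist_force: [0.8, 0.0, 0.2]
finger_gap: 0.2
```

Run:
```python
from h import *
rel(3,1.01,24,120)
```

```text
rel tool [46.9 -3.3 -4.4] rx 0.023 t 22.9
tiltfix [ 0.      0.0075 -0.0017] z 166.93213695043124
```

Request:
play_rows(motion=[0.01,0.006,0,0.01,-0.002,-0.002,1,0.01,0.002,0,0.018,-0.001,-0.002,1,0,0,0,0.013,0,0,1,0,0,0,0.002,0,0,1])

```text
clock: 23.3
eef_pos: [450.7, -59.8, 121.6]
eef_rot: [1.267, 1.567, 0.559]
wrist_force: [-0.4, 0.3, -0.8]
finger_gap: 0.6
```

Run:
```python
from h import *
rel(3,1.01,15,120)
```

```text
rel tool [ 1.7  7.7 -0.1] rx -0.007 t 23.3
tiltfix [ 0.      0.0011 -0.0034] z 121.63399024381955
```

Request:
play_rows(motion=[0,0,0,0.001,0.006,0,1,0.1,0,-0.003,0,0.0043,-0.0014,1,0.1,0,0,0,0.0043,-0.0014,1,0.1,0,0,0,0.0043,-0.0014,1,0.1,0,0,0,0.0043,-0.0014,1,0.02,0,0,0,0.001,-0.0003,1])

```text
clock: 23.9
eef_pos: [465.6, -36.8, 119.5]
eef_rot: [-1.51, 1.564, -2.658]
wrist_force: [-2.5, -6.3, -2.5]
finger_gap: 0.8
```

Run:
```python
from h import *
nut(3); tiltfix(); 
p,R,psi=cur(); b=p-R[:,1]*12
rows([(b[0],b[1],p[2]+5,psi,1),(b[0],b[1],172,psi,1),(390,-190,190,-.75,4)])
```

```text
t=23.9 nut3 turn=1.444 tool-arm dpsi=3.13 offs tang=-15.0 rad=1.0 z=119.5 push=4.94 radial=4.66 Fz=-2.52 M=[-1.179154    0.59221081 -0.03926489] J6=1.00
tiltfix [-0.      0.0004  0.0066] z 119.49362629646407
-0, 0, 0, -0.005, -0.012, -0, 1, -0, 0, 0, -0.0475, 0, -0, 1, -0.1, 0, 0, -0.0045, -0.0299, 0.0272, 1, -0.1, 0, 0, -0.0045, -0.0325, 0.0241, 1, -0.099, 0, 0, -0.0045, -0.0348, 0.0207, 1, -0.1, 0, 0, -0.0045, -0.0366, 0.0171, 1
6 [ 390.01435963 -190.00152567  189.9936263 ] -0.7495714574084489
```

Request:
play_rows(motion=[0,0,0,-0.005,-0.012,0,1,0,0,0,-0.047,0,0,1,-0.1,0,0,-0.004,-0.03,0.027,1,-0.1,0,0,-0.004,-0.033,0.024,1,-0.1,0,0,-0.004,-0.035,0.02,1,-0.05,0,0,-0.004,-0.03,0.014,1,0,0,0,0,-0.006,0.003,1])

```text
clock: 24.6
eef_pos: [387.9, -191.8, 195.5]
eef_rot: [-0.791, 1.565, -1.568]
wrist_force: [-0.0, -0.1, 0.0]
finger_gap: 0.6
```

Run:
```python
from h import *
measure(6,tag="m3"); print(read_state()["clock"],read_state()["eef_pos"],cur()[2])
r0=None
for cam in("top","scene"):
    P=np.load(f"pics/P_{cam}.npy");H=P[...,2];r=np.hypot(P[...,0]-560.44,P[...,1]+20.29)
    lid=P[(r>56)&(r<63.5)&(H>85)&(H<99.5)]
    A=np.c_[lid[:,0]-560.4,lid[:,1]+20.3,np.ones(len(lid))]; w=np.ones(len(lid),bool)
    for _ in range(5):
        k=np.linalg.lstsq(A[w],lid[w,2],rcond=None)[0]; w=abs(A@k-lid[:,2])<1.5
    print("before",cam,k)
```

```text
top lid plane 91.24269024885702 tilt [0.00273129 0.00221201] 339
  pin 1 at [617.5493479  70.0349198] r=41.5 turn=1.734 top=141.99 n=19 lugtop=91.52 gap=-0.53
  pin 4 at [ 617.75812494 -124.27428852] r=41.7 turn=1.454 top=142.14 n=21 lugtop=91.24 gap=-0.10
  pin 2 at [512.08575537   0.99892252] r=41.8 turn=1.464 top=142.66 n=21 lugtop=91.25 gap=0.41
  pin 3 at [481.57779399 -31.6725347 ] r=41.0 turn=1.484 top=141.69 n=20 lugtop=90.96 gap=-0.27
scene lid plane 93.77880679072247 tilt [-0.00116388 -0.00184253] 340
  pin 3 at [479.95530386 -31.63183934] r=41.7 turn=1.448 top=144.20 n=19 lugtop=93.94 gap=-0.74
  pin 4 at [ 616.48371368 -124.6893655 ] r=41.9 turn=1.486 top=145.16 n=20 lugtop=93.84 gap=0.33
  pin 2 at [ 5.10985345e+02 -2.50066787e-01] r=43.1 turn=1.490 top=144.99 n=22 lugtop=93.72 gap=0.27
  pin 4 at [608.81322116 -83.42222747] r=0.8 turn=-3.090 top=135.34 n=9 lugtop=93.84 gap=-9.49
  pin 2 at [509.51201122  41.96344409] r=1.9 turn=2.596 top=135.04 n=10 lugtop=93.72 gap=-9.68
  pin 1 at [621.93952716  28.04187119] r=1.8 turn=-0.243 top=135.15 n=10 lugtop=93.61 gap=-9.46
  pin 1 at [616.17566603  69.97727964] r=41.6 turn=1.701 top=143.87 n=28 lugtop=93.61 gap=-0.75
25.2 [ 389.02048522 -189.35061724  194.10433625] -0.775881732297081
before top [ 1.82633516e-03 -7.32002360e-04  9.55143216e+01]
before scene [-4.67852594e-04 -2.13160683e-03  9.78911999e+01]
```

Run:
```python
from h import *
tiltfix()
(x,y),ps=tcp(2,A0[1]-1.46,25); rows([(x,y,166,ps,6)])
```

```text
tiltfix [-0.      0.0015  0.0044] z 194.10433625057192
0.128, 0, 0, 0.0047, 0.04, -0.0046, 1, 0.128, 0, 0, 0.0047, 0.0391, -0.0097, 1, 0.128, 0, 0, 0.0047, 0.0375, -0.0146, 1, 0.129, 0, 0, 0.0047, 0.0353, -0.0193, 1, 0.128, 0, 0, 0.0047, 0.0326, -0.0237, 1, 0.129, 0, 0, 0.0046, 0.0293, -0.0276, 1
6 [537.25948334   1.39962118 166.00433625] -1.5458817322970813
```

Request:
play_rows(motion=[0.128,0.001,0.004,0.004,0.04,-0.0046,1,0.128,0,0,0.004,0.039,-0.0097,1,0.128,0,0,0.004,0.0375,-0.0146,1,0.129,0,0,0.004,0.034,-0.019,1,0.125,0,0,0.004,0.026,-0.02,1,0.1,0,0,0.004,0.018,-0.018,1,0.01,0,0,0,0.003,-0.003,1])

```text
clock: 25.9
eef_pos: [530.0, -6.7, 168.6]
eef_rot: [0.509, 1.569, -1.045]
wrist_force: [-0.6, 0.0, 0.1]
finger_gap: 0.6
```

Run:
```python
from h import *
rel(2,1.46,24,119)
```

```text
rel tool [49.6  6.3 -8.1] rx -0.009 t 25.9
tiltfix [ 0.      0.0014 -0.0008] z 168.64586958695443
```

Request:
play_rows(motion=[0,0,0,0.006,0.004,-0.004,1,0,0,0,0.018,0.003,-0.004,1,0,0,0,0.018,0,0,1,0,0,0,0.004,0,0,1])

```text
clock: 26.3
eef_pos: [537.0, 0.5, 121.1]
eef_rot: [0.744, 1.568, -0.803]
wrist_force: [0.1, -0.6, -0.6]
finger_gap: 0.3
```

Run:
```python
from h import *
rel(2,1.46,15,118)
```

```text
rel tool [ 3.1 -9.7 -0.9] rx -0.001 t 26.3
tiltfix [ 0.      0.0019 -0.0017] z 121.10058883940576
```

Request:
play_rows(motion=[0,0,0,0.002,-0.008,-0.001,1,0.1,0,0,0.001,-0.0043,0.001,1,0.1,0,0,0,-0.0043,0.001,1,0.1,0,0,0,-0.0043,0.0012,1,0.1,0,0,0,-0.0043,0.0012,1,0.02,0,0,0,-0.001,0.0003,1])

```text
clock: 26.9
eef_pos: [508.3, -3.2, 121.0]
eef_rot: [1.717, 1.563, -0.264]
wrist_force: [3.4, -0.6, -2.3]
finger_gap: 0.3
```

Run:
```python
from h import *
nut(2); tiltfix(); hop(4,1.45,26,cur_i=2,n=5)
```

```text
t=26.9 nut2 turn=1.879 tool-arm dpsi=-0.02 offs tang=-15.0 rad=1.6 z=121.0 push=3.41 radial=0.77 Fz=-2.35 M=[-0.02103769 -0.43975452  0.02668204] J6=1.90
tiltfix [-0.     -0.0012 -0.0079] z 120.95306935703712
-0, 0, 0, -0.004, 0.011, 0, 1, -0, 0, 0, -0.04, 0.002, 0, 1, -0.122, 0, 0, -0, 0.0314, 0.0105, 1, -0.122, 0, 0, -0, 0.0299, 0.0143, 1, -0.122, 0, 0, -0, 0.028, 0.0178, 1, -0.122, 0, 0, -0, 0.0256, 0.0211, 1, -0.123, 0, 0, -0, 0.0229, 0.0241, 1
7 [ 643.49213538 -119.3854778   164.95306936] -1.3696746905818087
```

Request:
play_rows(motion=[0,0,0,-0.004,0.011,0,1,0,0,0,-0.04,0.002,0,1,-0.122,0,0,0,0.031,0.0105,1,-0.122,0,0,0,0.03,0.0143,1,-0.122,0,0,0,0.028,0.018,1,-0.122,0,0,0,0.024,0.019,1,-0.1,0,0,0,0.015,0.015,1,-0.01,0,0,0.007,0.001,0.002,1])

```text
clock: 27.7
eef_pos: [638.0, -114.6, 167.8]
eef_rot: [1.076, 1.556, -0.263]
wrist_force: [-0.4, -0.6, 0.9]
finger_gap: 0.4
```

Run:
```python
from h import *
rel(4,1.45,24,119)
```

```text
rel tool [48.8  1.6  5.5] rx 0.031 t 27.7
tiltfix [ 0.     0.007 -0.013] z 167.77229071121602
```

Request:
play_rows(motion=[0.015,0.005,-0.009,0.01,0.001,0.003,1,0.01,0.002,-0.003,0.018,0.001,0.003,1,0,0,0,0.014,0,0,1,0,0,0,0.002,0,0,1])

```text
clock: 28.1
eef_pos: [639.0, -119.0, 118.7]
eef_rot: [-2.211, 1.567, 2.703]
wrist_force: [0.3, -0.1, 0.5]
finger_gap: 0.7
```

Run:
```python
from h import *
rel(4,1.45,15,118)
```

```text
rel tool [ 0.7 -6.7  1.3] rx 0.0 t 28.1
tiltfix [ 0.     -0.0024  0.0032] z 118.67847688759029
```

Request:
play_rows(motion=[0,-0.002,0.003,0,-0.006,0.001,1,0.1,0,0,0,-0.0043,0.0013,1,0.1,0,0,0,-0.0043,0.0013,1,0.1,0,0,0,-0.0043,0.0012,1,0.1,0,0,0,-0.0043,0.0012,1,0.03,0,0,0,-0.001,0.0003,1])

```text
clock: 28.7
eef_pos: [614.6, -126.9, 119.2]
eef_rot: [1.535, 1.563, -0.281]
wrist_force: [5.7, -2.7, -5.0]
finger_gap: 0.9
```

Run:
```python
from h import *
nut(4); tiltfix(); hop(1,1.70,26,cur_i=4,n=5)
```

```text
t=28.7 nut4 turn=1.887 tool-arm dpsi=-0.01 offs tang=-15.0 rad=-0.8 z=119.2 push=6.21 radial=-1.26 Fz=-5.03 M=[-0.37536837 -0.87531469  0.07035219] J6=1.55
tiltfix [ 0.      0.0003 -0.0082] z 119.24348724266443
-0, 0, 0, -0.004, 0.011, -0, 1, -0, 0, 0, -0.0418, 0.002, -0, 1, -0.085, 0, 0, 0, -0.0166, -0.0362, 1, -0.085, 0, 0, 0, -0.0135, -0.0375, 1, -0.084, 0, 0, 0, -0.0103, -0.0385, 1, -0.085, 0, 0, 0, -0.007, -0.0392, 1, -0.084, 0, 0, 0, -0.0036, -0.0397, 1
7 [590.48251647  65.70798562 165.04348724] -1.3929847596972087
```

Request:
play_rows(motion=[0,0,0,-0.004,0.011,0,1,0,0,0,-0.042,0.002,0,1,-0.085,0,0,0,-0.0166,-0.036,1,-0.085,0,0,0,-0.0135,-0.0375,1,-0.085,0,0,0,-0.01,-0.0385,1,-0.085,0,0,0,-0.007,-0.035,1,-0.06,0,0,0,-0.003,-0.025,1,0,0,0,0.006,0,-0.004,1])

```text
clock: 29.5
eef_pos: [588.1, 56.1, 165.7]
eef_rot: [1.253, 1.552, -0.152]
wrist_force: [0.5, -0.2, -0.2]
finger_gap: 0.5
```

Run:
```python
from h import *
rel(1,1.70,24,119)
```

```text
rel tool [46.8  5.1 -9.4] rx -0.012 t 29.5
tiltfix [ 0.0001  0.0058 -0.0176] z 165.71328323231825
```

Request:
play_rows(motion=[0,0.005,-0.012,0.009,0.002,-0.005,1,0,0.001,-0.004,0.018,0.002,-0.005,1,0,0,0,0.013,0,0,1,0,0,0,0.003,0,0,1])

```text
clock: 29.9
eef_pos: [590.6, 65.4, 120.3]
eef_rot: [2.27, 1.57, 0.86]
wrist_force: [-0.3, -0.6, 0.1]
finger_gap: 0.5
```

Run:
```python
from h import *
rel(1,1.70,15,117)
```

```text
rel tool [ 3.3 10.9 -0.6] rx -0.017 t 29.9
tiltfix [-0.     -0.0005 -0.0006] z 120.28142515943809
```

Request:
play_rows(motion=[0,0,0,0.003,0.009,0,1,0.1,0,0,0,0.0043,-0.0016,1,0.1,0,0,0,0.0043,-0.0016,1,0.1,0,0,0,0.0043,-0.0014,1])

```text
clock: 30.3
eef_pos: [613.3, 70.4, 116.1]
eef_rot: [-1.77, 1.567, 2.79]
wrist_force: [-4.1, 3.1, -1.1]
finger_gap: 0.5
```

Run:
```python
from h import *
nut(1); tiltfix()
```

```text
t=30.3 nut1 turn=1.999 tool-arm dpsi=3.11 offs tang=-15.1 rad=-2.1 z=116.1 push=4.40 radial=-2.61 Fz=-1.12 M=[0.6931974  1.07362394 0.02488348] J6=1.78
tiltfix [ 0.     -0.0008  0.0038] z 116.13576778258873
```

Request:
play_rows(motion=[0.06,0,0,0,0.0027,-0.002,1,0,0,0,0,0.0005,0,1])

```text
clock: 30.5
eef_pos: [616.8, 71.2, 115.8]
eef_rot: [-1.522, 1.562, 2.97]
wrist_force: [-8.6, 5.0, 2.9]
finger_gap: 0.2
```

Run:
```python
from h import *
nut(1); tiltfix(); hop(3,1.45,26,cur_i=1,n=5)
```

```text
t=30.5 nut1 turn=2.080 tool-arm dpsi=3.12 offs tang=-15.0 rad=-2.0 z=115.8 push=9.38 radial=-3.15 Fz=2.92 M=[0.9666452  1.61806084 0.0570799 ] J6=1.85
tiltfix [-0.      0.0004  0.0084] z 115.81709220634274
-0, 0, 0, -0.004, -0.011, -0, 1, -0, 0, 0, -0.0452, -0.002, -0, 1, -0.13, 0, 0, 0, -0.0238, 0.0291, 1, -0.13, 0, 0, 0, -0.0274, 0.0258, 1, -0.13, 0, 0, 0, -0.0305, 0.0221, 1, -0.13, 0, 0, 0, -0.033, 0.0179, 1, -0.13, 0, 0, 0, -0.0351, 0.0135, 1
7 [456.27403371 -42.1959822  165.01709221] -1.1408148768764632
```

Request:
play_rows(motion=[0,0,0,-0.004,-0.011,0,1,0,0,0,-0.046,-0.002,0,1,-0.13,0,0,0,-0.024,0.029,1,-0.13,0,0,0,-0.0274,0.026,1,-0.13,0,0,0,-0.03,0.022,1,-0.13,0,0,0,-0.031,0.016,1,-0.11,0,0,0,-0.022,0.009,1,0,0,0,0.006,-0.003,0,1])

```text
clock: 31.3
eef_pos: [464.1, -38.3, 166.8]
eef_rot: [0.855, 1.568, -0.284]
wrist_force: [0.2, -0.2, -0.1]
finger_gap: 0.4
```

Run:
```python
from h import *
rel(3,1.45,24,118)
```

```text
rel tool [48.8 -6.8  0.1] rx 0.003 t 31.3
tiltfix [ 0.      0.0017 -0.002 ] z 166.78831014441573
```

Request:
play_rows(motion=[0,0.001,0,0.009,-0.004,0,1,0,0,0,0.018,-0.003,0,1,0,0,0,0.014,0,0,1,0,0,0,0.003,0,0,1])

```text
clock: 31.7
eef_pos: [458.8, -40.8, 120.7]
eef_rot: [1.159, 1.566, 0.011]
wrist_force: [-0.2, -0.5, -0.3]
finger_gap: 0.4
```

Run:
```python
from h import *
rel(3,1.45,15,117)
```

```text
rel tool [3.8 8.1 0.1] rx -0.007 t 31.7
tiltfix [ 0.      0.0019 -0.0045] z 120.73334754127745
```

Request:
play_rows(motion=[0,0,-0.003,0.003,0.006,0,1,0.1,0,0,0,0.0043,-0.0013,1,0.1,0,0,0,0.0043,-0.0014,1,0.1,0,0,0,0.0043,-0.0014,1])

```text
clock: 32.1
eef_pos: [476.1, -29.3, 116.4]
eef_rot: [-1.057, 1.567, -2.517]
wrist_force: [-5.4, -4.5, -2.3]
finger_gap: 0.1
```

Run:
```python
from h import *
nut(3); tiltfix()
```

```text
t=32.1 nut3 turn=1.728 tool-arm dpsi=3.10 offs tang=-15.0 rad=1.0 z=116.4 push=6.04 radial=3.63 Fz=-2.32 M=[-0.98869471  1.10704595 -0.04035064] J6=1.32
tiltfix [-0.      0.002   0.0036] z 116.44038073806585
```

Request:
play_rows(motion=[0.08,0,0.003,0,0.0034,-0.0014,1,0.01,0,0,0,0.0005,0,1])

```text
clock: 32.3
eef_pos: [479.9, -27.3, 115.9]
eef_rot: [-0.908, 1.565, -2.466]
wrist_force: [-7.1, -3.4, 3.2]
finger_gap: 0.4
```

Run:
```python
from h import *
nut(3); tiltfix()
```

```text
t=32.3 nut3 turn=1.819 tool-arm dpsi=3.09 offs tang=-15.0 rad=1.2 z=115.9 push=7.33 radial=2.93 Fz=3.25 M=[-0.49988446  1.40771621  0.0080871 ] J6=1.43
tiltfix [-0.      0.0038  0.0049] z 115.85387683138632
```

Run:
```python
from h import *
hop(2,1.88,26,cur_i=3,n=4)
```

```text
-0, 0, 0, -0.004, -0.011, -0, 1, -0, 0, 0, -0.0451, -0.002, -0, 1, 0.102, 0, 0, -0, 0.0131, -0.0052, 1, 0.102, 0, 0, -0, 0.0125, -0.0065, 1, 0.102, 0, 0, -0, 0.0118, -0.0077, 1, 0.102, 0, 0, -0, 0.011, -0.009, 1
6 [519.1086803   -5.94397226 164.95387683] -1.9660195045978126
```

Request:
play_rows(motion=[0,0,0,-0.004,-0.011,0,1,0,0,0,-0.046,-0.002,0,1,0.1,0.002,0.003,-0.002,0.013,-0.005,1,0.1,0,0,0,0.0125,-0.0065,1,0.1,0,0,0,0.012,-0.008,1,0.09,0,0,0,0.01,-0.008,1,0,0,0,0.004,0.002,-0.001,1])

```text
clock: 33.0
eef_pos: [522.3, -3.1, 170.0]
eef_rot: [1.622, 1.566, -0.34]
wrist_force: [-0.6, -0.3, 0.5]
finger_gap: 0.5
```

Run:
```python
from h import *
rel(2,1.88,24,117)
```

```text
rel tool [53.  -4.2  3.9] rx 0.003 t 33.0
tiltfix [-0.     -0.0003 -0.005 ] z 170.0291756720041
```

Request:
play_rows(motion=[0,0,-0.004,0.012,-0.002,0.002,1,0,0,0,0.018,-0.001,0.002,1,0,0,0,0.014,0,0,1,0,0,0,0.004,0,0,1])

```text
clock: 33.4
eef_pos: [515.4, -5.9, 118.5]
eef_rot: [-2.028, 1.57, 2.304]
wrist_force: [-0.6, -0.5, 1.4]
finger_gap: 0.2
```

Run:
```python
from h import *
rel(2,1.88,15,116)
```

```text
rel tool [ 2.5 -7.6 -1.5] rx 0.014 t 33.4
tiltfix [ 0.     -0.0002  0.0003] z 118.5017821820967
```

Request:
play_rows(motion=[0.01,0,0,0.002,-0.006,-0.001,1,0.06,0,0,0,-0.003,0.0005,1,0.05,0,0,0,-0.002,0.0005,1])

```text
clock: 33.7
eef_pos: [503.3, -1.7, 115.9]
eef_rot: [-1.107, 1.57, 3.104]
wrist_force: [2.8, -1.3, -2.3]
finger_gap: 0.7
```

Run:
```python
from h import *
nut(2); tiltfix()
```

```text
t=33.7 nut2 turn=1.998 tool-arm dpsi=0.01 offs tang=-15.0 rad=0.7 z=115.9 push=3.12 radial=0.26 Fz=-2.27 M=[-0.34505556 -0.48200993 -0.00671869] J6=2.00
tiltfix [-0.      0.0004  0.0008] z 115.85305755932224
```

Request:
play_rows(motion=[0.05,0,0,0,-0.0021,0.0005,1,0.02,0,0,0,-0.0008,0,1])

```text
clock: 33.9
eef_pos: [500.4, -1.0, 116.4]
eef_rot: [1.781, 1.569, -0.365]
wrist_force: [4.4, -2.3, -5.0]
finger_gap: 0.3
```

Run:
```python
from h import *
nut(2); tiltfix()
```

```text
t=33.9 nut2 turn=2.067 tool-arm dpsi=0.01 offs tang=-15.0 rad=0.5 z=116.4 push=4.97 radial=0.48 Fz=-4.96 M=[-0.45664584 -0.80108471  0.02058041] J6=2.07
tiltfix [-0.     -0.0005 -0.0022] z 116.4490600131118
```

Request:
play_rows(motion=[0.04,0,0,0,-0.0018,0.0005,1,0.01,0,0,0,-0.0006,0,1])

```text
clock: 34.1
eef_pos: [498.5, -0.4, 117.1]
eef_rot: [1.886, 1.564, -0.311]
wrist_force: [5.9, -4.1, -6.0]
finger_gap: 0.2
```

Run:
```python
from h import *
nut(2); tiltfix(); hop(4,1.88,26,cur_i=2,n=5)
```

```text
t=34.1 nut2 turn=2.110 tool-arm dpsi=-0.00 offs tang=-15.0 rad=0.5 z=117.1 push=7.22 radial=0.09 Fz=-6.00 M=[-0.64766709 -1.04941256 -0.00717322] J6=2.12
tiltfix [-0.     -0.002  -0.0061] z 117.07198030081173
-0, 0, 0, -0.004, 0.011, 0, 1, -0, 0, 0, -0.0439, 0.002, 0, 1, -0.079, 0, 0, -0, 0.0332, 0.0062, 1, -0.079, 0, 0, -0, 0.0326, 0.0088, 1, -0.08, 0, 0, -0, 0.0318, 0.0113, 1, -0.079, 0, 0, -0, 0.0307, 0.0138, 1, -0.08, 0, 0, -0, 0.0296, 0.0162, 1
7 [ 625.38243104 -130.20638489  164.9719803 ] -1.7995160267025045
```

Nut 2 snug (7.2 N). On to nut 4.

Request:
play_rows(motion=[0,0,0,-0.004,0.011,0,1,0,0,0,-0.044,0.002,0,1,-0.08,0,0,0,0.033,0.006,1,-0.08,0,0,0,0.0326,0.009,1,-0.08,0,0,0,0.032,0.011,1,-0.08,0,0,0,0.027,0.012,1,-0.06,0,0,0,0.018,0.01,1,0,0,0,0.007,0.002,0.002,1])

```text
clock: 34.9
eef_pos: [621.3, -125.1, 167.2]
eef_rot: [1.594, 1.559, -0.199]
wrist_force: [-0.4, 1.3, -0.9]
finger_gap: 0.4
```

Run:
```python
from h import *
rel(4,1.88,24,116)
```

```text
rel tool [51.2  2.5  4.1] rx 0.008 t 34.9
tiltfix [-0.     -0.0003 -0.0117] z 167.17086996214138
```

Request:
play_rows(motion=[0.005,0,-0.008,0.011,0.001,0.002,1,0.005,0,-0.004,0.018,0.001,0.002,1,0,0,0,0.015,0,0,1,0,0,0,0.003,0,0,1])

```text
clock: 35.3
eef_pos: [620.3, -128.3, 114.6]
eef_rot: [-1.705, 1.565, 2.771]
wrist_force: [0.2, 0.5, 0.6]
finger_gap: 0.2
```

Run:
```python
from h import *
rel(4,1.88,15,116)
```

```text
rel tool [-1.3 -5.6  0.8] rx -0.007 t 35.3
tiltfix [ 0.     -0.0008  0.0056] z 114.64349439930454
```

Request:
play_rows(motion=[0,0,0.005,-0.002,-0.005,0,1,0.06,0,0,0,-0.003,0.001,1,0.05,0,0,0,-0.002,0.0005,1])

```text
clock: 35.6
eef_pos: [609.0, -126.3, 116.1]
eef_rot: [-2.767, 1.571, 1.597]
wrist_force: [3.7, -3.6, -4.3]
finger_gap: 0.4
```

Run:
```python
from h import *
nut(4); tiltfix()
```

```text
t=35.6 nut4 turn=2.022 tool-arm dpsi=0.02 offs tang=-15.0 rad=-1.8 z=116.1 push=4.73 radial=-2.06 Fz=-4.33 M=[-0.66199954 -0.65846309  0.03205266] J6=1.66
tiltfix [ 0.     -0.0003  0.0001] z 116.1185960183925
```

Request:
play_rows(motion=[0.05,0,0,0,-0.002,0.001,1,0.01,0,0,0,-0.0006,0,1])

```text
clock: 35.8
eef_pos: [606.3, -126.2, 117.2]
eef_rot: [1.659, 1.566, -0.324]
wrist_force: [6.3, -4.2, -5.5]
finger_gap: 0.7
```

Run:
```python
from h import *
nut(4); tiltfix()
```

```text
t=35.8 nut4 turn=2.083 tool-arm dpsi=0.02 offs tang=-15.0 rad=-1.7 z=117.2 push=7.47 radial=-1.22 Fz=-5.52 M=[-0.81303174 -0.91987231  0.00162975] J6=1.72
tiltfix [-0.     -0.0004 -0.0045] z 117.15953803984326
```

Run:
```python
from h import *
hop(1,2.08,26,cur_i=4,n=5)
```

```text
-0, 0, 0, -0.004, 0.011, 0, 1, -0, 0, 0, -0.0438, 0.002, 0, 1, -0.042, 0, 0, -0, -0.0188, -0.0369, 1, -0.042, 0, 0, -0, -0.0172, -0.0377, 1, -0.042, 0, 0, -0, -0.0156, -0.0384, 1, -0.042, 0, 0, -0, -0.0139, -0.039, 1, -0.043, 0, 0, -0, -0.0123, -0.0396, 1
7 [606.46703516  75.36989063 164.95953804] -1.772617108326715
```

Request:
play_rows(motion=[0,0,0,-0.004,0.011,0,1,0,0,0,-0.044,0.002,0,1,-0.042,0,0,0,-0.019,-0.037,1,-0.042,0,0,0,-0.017,-0.0377,1,-0.042,0,0,0,-0.0156,-0.0384,1,-0.042,0,0,0,-0.013,-0.036,1,-0.04,0,0,0,-0.01,-0.028,1,0,0,0,0.006,0,-0.005,1])

```text
clock: 36.6
eef_pos: [604.0, 73.4, 167.3]
eef_rot: [1.688, 1.556, -0.084]
wrist_force: [0.7, -0.7, 0.2]
finger_gap: 0.7
```

Run:
```python
from h import *
rel(1,2.08,24,116)
```

```text
rel tool [51.3  3.2 -2.3] rx 0.001 t 36.6
tiltfix [-0.     -0.0017 -0.0145] z 167.28420646198995
```

Request:
play_rows(motion=[0,0,-0.01,0.011,0.001,-0.001,1,0,0,-0.004,0.018,0.001,-0.001,1,0,0,0,0.014,0,0,1,0,0,0,0.003,0,0,1])

```text
clock: 37.0
eef_pos: [606.2, 73.4, 118.7]
eef_rot: [-3.033, 1.569, 1.476]
wrist_force: [0.2, 0.5, 0.6]
finger_gap: 0.3
```

Run:
```python
from h import *
rel(1,2.08,15,116)
```

```text
rel tool [ 2.7 10.9 -1.9] rx -0.002 t 37.0
tiltfix [ 0.     -0.0016  0.0002] z 118.67333453640136
```

Request:
play_rows(motion=[0,0,0,0.001,0.007,-0.001,1,0,0,0,0,0.003,-0.001,1,0.02,0,0,0,0.0012,0,1,0.01,0,0,0,0.0006,0,1])

```text
clock: 37.4
eef_pos: [617.8, 72.1, 117.3]
eef_rot: [-1.849, 1.565, 2.626]
wrist_force: [-8.3, 3.4, -0.1]
finger_gap: 0.5
```

Run:
```python
from h import *
nut(1); tiltfix()
```

```text
t=37.4 nut1 turn=2.100 tool-arm dpsi=3.13 offs tang=-15.0 rad=-1.2 z=117.3 push=8.88 radial=-1.48 Fz=-0.13 M=[0.60729957 1.56260473 0.07467537] J6=1.86
tiltfix [ 0.     -0.0017  0.006 ] z 117.34239400306012
```

Nut 1 is snug (8.9 N). Now nut 3 again.

Run:
```python
from h import *
hop(3,1.82,26,cur_i=1,n=5)
```

```text
-0, 0, 0, -0.004, -0.011, 0, 1, -0, 0, 0, -0.0437, -0.002, 0, 1, -0.06, 0, 0, 0, -0.0216, 0.0267, 1, -0.059, 0, 0, 0, -0.0231, 0.0253, 1, -0.06, 0, 0, 0, -0.0246, 0.024, 1, -0.059, 0, 0, 0, -0.026, 0.0224, 1, -0.06, 0, 0, 0, -0.0272, 0.0209, 1
7 [468.92779747 -29.17367677 165.042394  ] -1.5107868261820954
```

Request:
play_rows(motion=[0,0,0,-0.004,-0.011,0,1,0,0,0,-0.044,-0.002,0,1,-0.06,0,0,0,-0.0216,0.0267,1,-0.06,0,0,0,-0.023,0.0253,1,-0.06,0,0,0,-0.0246,0.024,1,-0.06,0,0,0,-0.024,0.02,1,-0.05,0,0,0,-0.018,0.014,1,0,0,0,0.006,-0.002,0.002,1])

```text
clock: 38.2
eef_pos: [474.4, -25.1, 167.2]
eef_rot: [1.639, 1.563, 0.132]
wrist_force: [1.3, 0.6, 0.2]
finger_gap: 0.5
```

Run:
```python
from h import *
rel(3,1.82,24,116)
```

```text
rel tool [51.2 -4.2  3.8] rx 0.004 t 38.2
tiltfix [-0.     -0.0005 -0.0079] z 167.19582556556534
```

Request:
play_rows(motion=[0,0,-0.006,0.011,-0.003,0.002,1,0,0,-0.001,0.018,-0.001,0.002,1,0,0,0,0.014,0,0,1,0,0,0,0.003,0,0,1])

```text
clock: 38.6
eef_pos: [472.0, -28.6, 118.9]
eef_rot: [1.559, 1.568, 0.047]
wrist_force: [0.6, -0.5, 0.4]
finger_gap: 0.4
```

Run:
```python
from h import *
rel(3,1.82,15,116)
```

```text
rel tool [2.9 7.9 0.4] rx -0.001 t 38.6
tiltfix [ 0.      0.     -0.0031] z 118.88670963630118
```

Request:
play_rows(motion=[0,0,0,0.001,0.005,0,1,0,0,0,0,0.0025,0,1,0.02,0,0,0,0.0012,0,1,0.01,0,0,0,0.0006,0,1])

```text
clock: 39.0
eef_pos: [481.1, -27.0, 117.2]
eef_rot: [-1.674, 1.567, 3.066]
wrist_force: [-8.5, -0.4, 2.3]
finger_gap: 0.6
```

Run:
```python
from h import *
nut(3); tiltfix()
```

```text
t=39.0 nut3 turn=1.848 tool-arm dpsi=3.14 offs tang=-15.0 rad=0.9 z=117.2 push=8.52 radial=0.14 Fz=2.28 M=[-0.21543096  1.62953204 -0.01319749] J6=1.41
tiltfix [ 0.     -0.0004  0.0035] z 117.23534115124613
```

Run:
```python
from h import *
p,R,psi=cur(); b=p-R[:,1]*12
rows([(b[0],b[1],p[2]+5,psi,1),(b[0],b[1],172,psi,1),(400,-190,190,-1.3,4)])
```

```text
!!too fast -0.0 0.0498
-0, 0, 0, -0.005, -0.012, 0, 1, -0, 0, 0, -0.0498, 0, 0, 1, -0.061, 0, 0, -0.0045, -0.0184, 0.0402, 1, -0.061, 0, 0, -0.0045, -0.0208, 0.039, 1, -0.061, 0, 0, -0.0045, -0.0231, 0.0376, 1, -0.06, 0, 0, -0.0045, -0.0254, 0.0361, 1
6 [ 399.9481186  -189.9818761   190.03534115] -1.300352409405586
```

Request:
play_rows(motion=[0,0,0,-0.005,-0.012,0,1,0,0,0,-0.049,0,0,1,-0.06,0,0,-0.0045,-0.0184,0.04,1,-0.06,0,0,-0.0045,-0.021,0.039,1,-0.06,0,0,-0.0045,-0.023,0.0376,1,-0.04,0,0,-0.004,-0.022,0.032,1,0,0,0,0,-0.004,0.006,1])

```text
clock: 39.7
eef_pos: [400.9, -196.1, 196.0]
eef_rot: [0.313, 1.566, -1.0]
wrist_force: [0.6, 0.1, 0.0]
finger_gap: 0.6
```

Run:
```python
from h import *
measure(8,tag="m4"); print(read_state()["clock"],read_state()["eef_pos"],cur()[2])
```

```text
top lid plane 89.79752584322146 tilt [-0.0009613   0.00176159] 349
  pin 1 at [634.14346977  68.94778386] r=41.3 turn=2.138 top=140.15 n=20 lugtop=89.82 gap=-0.68
  pin 4 at [ 591.82304899 -121.06396511] r=41.6 turn=2.092 top=139.77 n=22 lugtop=89.64 gap=-0.87
  pin 3 at [496.51845465 -27.31487237] r=42.2 turn=1.859 top=139.38 n=21 lugtop=89.77 gap=-1.39
  pin 2 at [486.44276943   8.4272878 ] r=42.4 turn=2.109 top=139.34 n=23 lugtop=89.96 gap=-1.62
scene lid plane 92.24812127423618 tilt [-0.00098776 -0.0021009 ] 362
  pin 3 at [496.70822112 -27.69470966] r=41.8 turn=1.863 top=142.33 n=21 lugtop=92.41 gap=-1.08
  pin 4 at [ 591.02943341 -121.55043385] r=42.4 turn=2.104 top=142.62 n=19 lugtop=92.33 gap=-0.71
  pin 2 at [485.1972409    8.23211828] r=43.3 turn=2.130 top=142.40 n=20 lugtop=92.16 gap=-0.77
  pin 4 at [608.6495888  -83.75287181] r=1.0 turn=2.866 top=135.51 n=8 lugtop=92.33 gap=-7.82
  pin 2 at [509.63345134  42.08208084] r=1.7 turn=2.626 top=135.33 n=10 lugtop=92.16 gap=-7.83
  pin 1 at [622.05214684  28.20288231] r=1.7 turn=-0.196 top=135.36 n=10 lugtop=92.08 gap=-7.72
  pin 1 at [632.9465778   69.16488374] r=41.3 turn=2.109 top=142.15 n=27 lugtop=92.08 gap=-0.94
40.5 [ 401.48879376 -193.22610034  194.737146  ] -1.310356714242298
```

View pics/m4_scene.png

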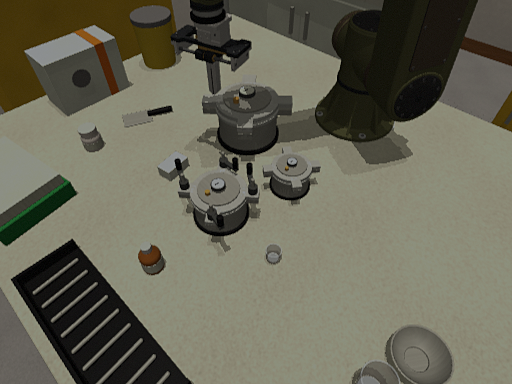

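Run:
```python
from h import *
tiltfix()
(x,y),ps=tcp(2,A0[1]-2.11,26); rows([(x,y,168,ps,6)])
```

```text
tiltfix [ 0.      0.0025 -0.    ] z 194.73714600460178
0.148, 0, 0, 0.0045, 0.0251, -0.0255, 1, 0.147, 0, 0, 0.0044, 0.0211, -0.0289, 1, 0.148, 0, 0, 0.0045, 0.0166, -0.0317, 1, 0.147, 0, 0, 0.0044, 0.0118, -0.0339, 1, 0.148, 0, 0, 0.0045, 0.0067, -0.0352, 1, 0.147, 0, 0, 0.0044, 0.0014, -0.0358, 1
6 [507.77252899  -6.44720629 168.037146  ] -2.1953567142422976
```

Request:
play_rows(motion=[0.147,0.002,0,0.004,0.025,-0.0255,1,0.147,0,0,0.004,0.021,-0.029,1,0.147,0,0,0.004,0.0166,-0.032,1,0.147,0,0,0.004,0.012,-0.033,1,0.14,0,0,0.004,0.007,-0.028,1,0.1,0,0,0.003,0.002,-0.018,1,0.02,0,0,0,0,-0.003,1])

```text
clock: 41.2
eef_pos: [500.3, -24.6, 171.4]
eef_rot: [1.449, 1.569, -0.72]
wrist_force: [-0.7, 0.3, -0.4]
finger_gap: 0.7
```

Run:
```python
from h import *
rel(2,2.11,24,116)
```

```text
rel tool [ 55.3  -6.2 -19.3] rx 0.026 t 41.2
tiltfix [ 0.      0.0002 -0.0017] z 171.3639458791612
```

Request:
play_rows(motion=[0.02,0,0,0,-0.003,-0.012,1,0.01,0,0,0,-0.002,-0.008,1,0,0,0,0,0,-0.002,1])

```text
clock: 41.5
eef_pos: [509.2, -2.3, 170.9]
eef_rot: [1.083, 1.57, -1.117]
wrist_force: [0.2, 0.4, 0.9]
finger_gap: 0.7
```

Run:
```python
from h import *
rel(2,2.11,24,116)
```

```text
rel tool [54.9 -0.8  4.3] rx -0.004 t 41.5
tiltfix [ 0.      0.0005 -0.001 ] z 170.90014248237418
```

Request:
play_rows(motion=[0,0,0,0.015,0,0.001,1,0,0,0,0.018,0,0,1,0,0,0,0.014,0,0,1,0,0,0,0.003,0,0,1])

```text
clock: 41.9
eef_pos: [509.2, -4.0, 120.3]
eef_rot: [1.703, 1.568, -0.495]
wrist_force: [0.1, -0.3, 0.2]
finger_gap: 0.9
```

Run:
```python
from h import *
rel(2,2.11,15,116); print(read_state()["wrist_force"])
```

```text
rel tool [  4.3 -10.7   2.9] rx -0.002 t 41.9
tiltfix [-0.     -0.0004 -0.0031] z 120.29383325154343
[ 0.11755122 -0.30951977  0.15396581]
```

Request:
play_rows(motion=[0,0,0,0.002,-0.007,0.001,1,0,0,0,0,-0.003,0.001,1,0.02,0,0,0,-0.0014,0,1,0.01,0,0,0,-0.0008,0,1])

```text
clock: 42.3
eef_pos: [498.3, 0.4, 119.5]
eef_rot: [1.703, 1.563, -0.527]
wrist_force: [5.2, -5.8, -6.0]
finger_gap: 0.6
```

Run:
```python
from h import *
nut(2); tiltfix()
```

```text
t=42.3 nut2 turn=2.128 tool-arm dpsi=-0.02 offs tang=-15.0 rad=-0.3 z=119.5 push=7.65 radial=-1.53 Fz=-6.00 M=[-0.96570823 -0.87399818  0.01346939] J6=2.16
tiltfix [-0.     -0.001  -0.0073] z 119.51318654222578
```

Request:
play_rows(motion=[0,0,0,-0.003,0.009,0,1,0,0,0,-0.04,0,0,1,0,0,0,-0.045,0,0,1,0,0,0,-0.01,0,0,1,0,0,0,0,0,0,1])

```text
clock: 42.8
eef_pos: [505.7, -5.7, 223.8]
eef_rot: [1.841, 1.562, -0.39]
wrist_force: [-0.5, -0.7, -0.9]
finger_gap: 0.5
```

Run:
```python
from h import *
s=read_state(); print(s["eef_pos"],s["wrist_force"],s["qd"])
measure(6,cams=("scene",),tag="m5")
print(sign_off())
```

```text
[505.71933652  -5.70044741 223.82627071] [-0.49699914 -0.65162964 -0.85479883] [-0.00183838 -0.01446566 -0.01776542  0.00065974  0.00799637 -0.00199827]
scene lid plane 92.30579638781732 tilt [-0.00035598 -0.00168867] 359
  pin 3 at [496.58955071 -28.04846657] r=41.5 turn=1.860 top=142.35 n=20 lugtop=92.41 gap=-1.06
  pin 4 at [ 590.60231241 -121.7466753 ] r=42.8 turn=2.111 top=142.32 n=18 lugtop=92.39 gap=-1.07
  pin 2 at [485.32079135   8.35157638] r=43.1 turn=2.130 top=142.22 n=20 lugtop=92.22 gap=-1.00
  pin 4 at [608.72141873 -83.58278279] r=0.9 turn=3.017 top=135.16 n=9 lugtop=92.39 gap=-8.23
  pin 2 at [509.77112621  42.21561649] r=1.5 turn=2.668 top=135.69 n=10 lugtop=92.22 gap=-7.53
  pin 1 at [621.99657996  28.12311012] r=1.7 turn=-0.221 top=135.16 n=10 lugtop=92.20 gap=-8.04
  pin 1 at [632.92230455  69.1335856 ] r=41.2 turn=2.109 top=142.13 n=27 lugtop=92.20 gap=-1.07
the job is handed in; nothing more can be done
None
```

The lid is closed, all four nuts feel snug, and I handed the job in at about 43 s of the 72 s allowed; `sign_off()` gave no verdict. I worked with closed fingers in opposite pairs: nuts 2 and 4 first, then 1 and 3, repeating in small turns and ending with a snugging pass.

**On the way (depth images)**
- **First pair:** with only nuts 2 and 4 turned, the lid was down about 1.3 mm and level, roughly 5 N on each nut. Nuts 1 and 3 were still 3.5 to 5 mm clear.
- **All four on:** the lid was then down about 2.2 mm, still some 3.8 mm above home. All four nuts were within 1.5 mm of their lugs.
- **Bad reading:** the top camera's lid fit from that look was wrong because it caught the raised centre disc. I relied on the scene camera and narrowed the fit afterwards.

**Last checks**
- **Lid:** it went down 5.7 mm (top) and 5.6 mm (scene) from where it started, and tilt against the start was under 0.3 degrees. That is slightly short of the stated "about 6 mm", within what the cameras can resolve. The nut forces indicate metal-to-metal contact.
- **Nuts:** the last sideways pushes to turn them were 8.9 N (nut 1), 7.7 N (nut 2), 7.5 N (nut 4) and 8.5 N (nut 3), against the stated 8 N for snug. The highest reading was 9.4 N, below the 15 N overtightening mark. Nuts 1 to 3 were checked again late; nut 4 was not checked after the others had their last turn.
- **Bystanders:** the bottle, cup and box look unmoved in the late scene picture, which I judged by eye only.
- **Robot:** the gripper was about 80 mm above the handle pins and touching nothing when I handed in.

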